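Third hand: hold the display foot in the pressing jig

TASK

First turn the jig's lock ring by its red pin, clockwise seen from above, all the way to the green locked mark. Then take the wooden display foot by its post, set it flat on the jig's board with its long side flush against the steel pressure plate and its middle line on the plate's middle line, and push it straight in until the plate's needles stand in the green band (a steady 6 to 11 N). Finish while still holding it there with that push, as a third hand for the preparator who will screw it down, and leave the other things on the table as they are.

Things in the scene. Friction and masses are not known exactly. Their poses are not given: they have to be found in the camera images.
- collar (a joint): the lock ring's turning angle in rad: 0 at the white open mark, 1.3 at the green locked mark, where it meets its end stop (1.2 or more counts as locked). It grows clockwise seen from above. A little friction (about 1.2 N at the pin) keeps it where it is left; it starts somewhere between 0 and 0.35.
- collar_pin (a point): middle of the red upright pin on the lock ring's arm, where to grip or push it: 14 mm in diameter, free length 31 mm; this point is 12 mm below its top and 19 mm above the arm's top. It travels on a level circle of 50 mm radius round the ring's axis. The ring is 56 mm across; its hub's top is 12 mm below this point.
- collar_axis (a point): point on the lock ring's vertical axis at the ring's underside, on the aluminium flange (132 mm across) of the jig's housing; 34 mm above the board's top, 28 mm below collar_pin. Fixed to the jig, axes as plate_face: x is the pressing direction, y left. At joint value q the pin lies from this axis in the direction x*sin(q) + y*cos(q).
- plate_face (a point): middle of the pressing face of the dark steel pressure plate (130 mm long, 22 mm high, 12 mm thick, upright, white middle line), 7 mm above the board's top. Axes: x level, square to the face and into it, the way to press; y along the plate to its left; z up. The face looks to -x and moves with the plate. Unpressed it lies 85 mm in front of (less x than) the lock ring's axis.
- jig: the jig as a whole, fixed to the table: a plywood board 160 mm wide, top 12 mm above the table, reaching 90 mm in front of the unpressed plate; the pressure plate; behind it a grey housing that carries the lock ring. Origin on the table under the middle of the unpressed plate face; axes as plate_face.
- presser (a joint): travel of the pressure plate in m: 0 unpressed, grows as it is pressed in along x, end stop at 0.018. Its spring gives 3 N at first and 0.6 N more for each mm: 6 N at 0.005, 8.5 N at 0.0092, 11 N at 0.0133. Two red needles on the plate's back move over white scales; the green band is 0.005 to 0.0133.
- foot_post (a point): centre of the 28 x 28 mm square post, 56 mm tall, of the wooden display foot, 42 mm above its underside. The post stands in the middle of a flat base 60 mm (x) by 110 mm (y), 14 mm thick. Axes: x across the base, y along it, z up; both ways round are alike. Starts on the table left of the jig. In place, either long face touches the plate and this point is 30 mm in front of plate_face.
- foot: the same display foot as a body, 70 mm tall in all, 0.14 to 0.28 kg; origin under its middle, at its underside; axes as foot_post
- ammonite: beige coiled fossil, 65 x 71 x 15 mm, origin under its middle; leave alone
- glue_bottle: brown bottle with a black cap, 36 mm across, 95 mm tall, origin under its middle; leave alone
- loupe: black round magnifier, 45 x 56 x 12 mm, origin under its middle; leave alone
- fossil_knob: small grey lump of rock, 45 x 51 x 23 mm, origin under its middle; leave alone
Things that resemble listed ones, but are neither listed nor needed, are in the scene too. Of the things that look like the foot, the larger one is meant.

How it is judged:
By the outcome, as a careful person would: the job done as asked, in the order asked, and still so for the second after the job is handed in, while the arm keeps its last pose, push and grip.
It also fails if it takes over 51 s, if anything falls off the work surface, if the arm or the gripper's body presses on something with over 40 N, if the wrist force passes 120 N, or if a joint passes its speed limit or range.

ROBOT

A 7-joint arm with a two-finger parallel gripper is mounted at the origin on a cart in front of the work surface, level with it; the furniture and walls round the work are solid. World frame = base frame: x ahead of the robot, y to its left, z up, the work surface at z = 0. Lengths are in m, angles in rad, forces in N, time in s.
With the tool pointing down it reaches from about 0.4 to 0.875 m from the base axis. Payload 19.3 kg.
Tool frame: the origin (TCP) lies at the very end of the fingers, on their centre line; the grasp point (between the pads) lies 19 mm behind it; z points along the fingers, x is the direction in which the jaws open and shut, and the axes are right-handed (so a half turn about z gives the same grasp; the last joint's range is limited). The gripper opens to 85 mm and grips with 20 to 120 N. Pads are 22 mm wide; open, the fingers measure 114 mm over their backs; the gripper's body (76 mm by 85 mm) begins 54 mm behind the grasp point. The pads swing forward as they close: fully open they stand 13 mm farther back than shut.
Start: joints at [-1.264, 0.521, -0.036, 1.599, 0.021, 1.021, -0.113], TCP at [0.23, 0.581, 0.197] pointing down, gripper open.
Joint ranges: [-2.91, 2.91], [-0.3, 2.13], [-1.5, 1.42], [0.17, 2.43], [-1.26, 4.41], [0.16, 1.93], [-2.52, 2.52]. Speed limits (rad/s): [1.89, 1.89, 2.39, 2.39, 3.01, 3.01, 3.01].

INTERFACE

Orientations are given as [roll, pitch, yaw] about the fixed x, y, z axes, in that order (R = Rz(yaw) Ry(pitch) Rx(roll)).
In Python, from workcell import observe, eyes, job_done gives the robot as it stands. The module is installed in compiled form; this text tells all that it offers.
- The arm moves only by the shell command python3 -m pendant 'ROWS' [FORCE]. ROWS is JSON, a list of rows, each an object of numbers: "dx", "dy", "dz": the shift along the tool's x, y, z in mm; "ax", "ay", "az": the turn, a rotation vector about the tool's x, y, z in degrees; "claw": the finger opening in mm, from 0 to 85.4. A call has 1 to 10 rows; each row is the pose to reach, as a shift and turn from the pose commanded when the call began, along the tool's axes at that moment; what a row does not reach only later rows make up. A row lasts 1/12 s, in which the tool goes at most 41.7 mm and 7.16 degrees, less where a joint would pass 70% of its speed; a pose out of reach is approached as far as the arm can. A call with a gripper value outside its range is refused whole. The fingers move at their own pace and stop on an object; FORCE is the grip in N (left out, the last holds). Time passes only in rows, so rows that repeat a pose let the fingers close. It gives the time, the measured TCP pose, the force and the opening at its end, in the units of the state.
- observe(): the state, without advancing time (a new reading comes with each control period).
- eyes.grab_frame(name): name is "scene" or "top" or "wrist"; returns a dict with "image" (384x512x3 uint8, blue, green, red), "fovy" (degrees; the focal length in pixels is half the picture's height over the tangent of half this angle, whatever the lens; pixels are square), "cx", "cy" (the principal point, pixels), "dist" ([k1, k2, p1, p2, k3] as OpenCV has them; the pictures are not rectified), "view" (4x4, takes a point from world to camera coordinates). Camera axes: x right, y up, looking along -z (the intrinsics and any distortion apply to the point x, -y, -z); pixel columns grow to the right and rows downward; lengths in m; the calibration is good to about 2 mm. A picture is of the moment at which its call begins. There is no depth.
- job_done(): hands the job in, once; it reports no verdict.
The state is a dict: "clock": time; "qpos": joint angles; "qd": joint speeds; "joint_efforts": joint torques, N m; "position": TCP position; "tool_rot": TCP orientation; "force": force on the tool from outside, world axes, zero at the start; "moment": the same for the moment, N m; "grip_width": finger opening in m.
Only numpy, scipy, OpenCV 4.12 (cv2) and the standard library are available. Lean on these libraries where they do the work, as an engineer would, in place of code of your own. Each camera call takes 0.05 s, during which the arm holds its last target.

## Working session

There is one attempt and no reset: what is moved stays moved. The work goes in short steps, Python scripts to look and compute and a shell command to move; the robot and the scene stay as the last step left them, time stands still between calls to the robot, and variables do not carry over. Pictures are saved under pics/ and viewed, and the job is handed in when it is done.

```bash
mkdir -p pics; cat > h.py <<'E'
import numpy as np, cv2
from workcell import observe, eyes
def grab(name,fn=None):
    f=eyes.grab_frame(name)
    if fn: cv2.imwrite('pics/'+fn,f['image'])
    np.savez('pics/'+(fn or name)+'.npz',**{k:np.array(v) for k,v in f.items()})
    return f
def load(fn): 
    d=np.load('pics/'+fn+'.npz'); return {k:d[k] for k in d}
def K(f):
    fl=192/np.tan(np.radians(float(f['fovy']))/2)
    return np.array([[fl,0,float(f['cx'])],[0,fl,float(f['cy'])],[0,0,1.]])
def ray(f,px):
    p=cv2.undistortPoints(np.array(px,float).reshape(-1,1,2),K(f),np.array(f['dist'],float)).reshape(-1,2)
    V=np.array(f['view']);R=V[:3,:3];c=-R.T@V[:3,3]
    d=np.c_[p[:,0],-p[:,1],-np.ones(len(p))]@R
    return c,d/np.linalg.norm(d,axis=1)[:,None]
def onz(f,px,z):
    c,d=ray(f,px); return c+d*((z-c[2])/d[:,2])[:,None]
def tri(f1,p1,f2,p2):
    c1,d1=ray(f1,[p1]);c2,d2=ray(f2,[p2]);d1=d1[0];d2=d2[0]
    A=np.c_[d1,-d2];t=np.linalg.lstsq(A,c2-c1,rcond=None)[0]
    a=c1+t[0]*d1;b=c2+t[1]*d2
    return (a+b)/2,np.linalg.norm(a-b)
def proj(f,P):
    V=np.array(f['view']);q=np.atleast_2d(P)@V[:3,:3].T+V[:3,3]
    q=q*[1,-1,-1]
    return cv2.projectPoints(q,np.zeros(3),np.zeros(3),K(f),np.array(f['dist'],float))[0].reshape(-1,2)
E
python3 - <<'E'
from h import *
o=observe(); print({k:np.round(v,3).tolist() for k,v in o.items()})
for n in('scene','top','wrist'):
    f=grab(n,n+'0.png'); V=f['view'];print(n,f['fovy'],f['cx'],f['cy'],f['dist'],(-V[:3,:3].T@V[:3,3]).round(3))
E
```

```text
{'clock': 0.0, 'qpos': [-1.264, 0.522, -0.036, 1.6, 0.021, 1.021, -0.113], 'qd': [0.002, 0.0, 0.001, 0.001, 0.001, -0.003, 0.0], 'joint_efforts': [0.002, -92.708, 1.981, -36.993, 0.018, 0.008, 0.0], 'position': [0.23, 0.581, 0.196], 'tool_rot': [3.142, 0.001, 1.194], 'force': [-0.996, 0.583, -0.574], 'moment': [-0.011, -0.015, 0.042], 'grip_width': 0.085}
scene 42.537264737407696 253.69907659577757 184.28121464600872 [0.00491168 0.         0.         0.         0.        ] [0.024 1.049 0.567]
top 48.089462262952495 252.26645913188366 192.07921572326705 [-0.06072531  0.          0.          0.          0.        ] [0.361 0.188 1.171]
wrist 68.51187504062462 261.30868724026374 190.4323501984332 [-0.06674659  0.          0.          0.          0.        ] [0.162 0.608 0.374]
```

View pics/scene0.png

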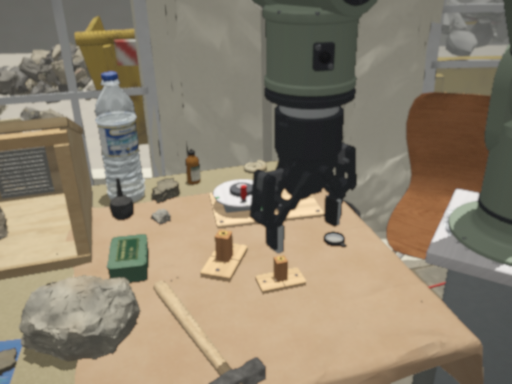

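View pics/top0.png

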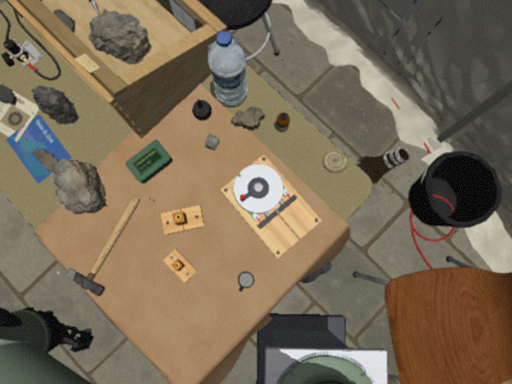

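View pics/wrist0.png

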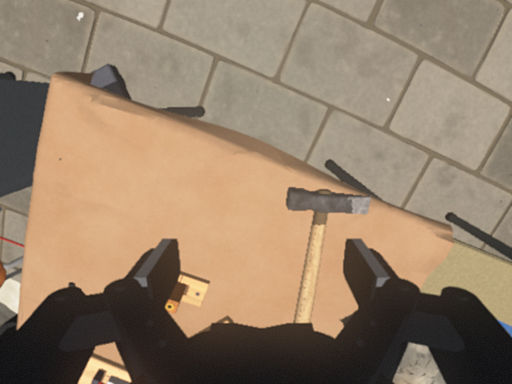

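The top view shows two feet, a larger one at (182,219) and a smaller one at (180,265). The jig is at (270,205) with the red pin near (243,197). I'll enlarge it.

```bash
python3 - <<'E'
from h import *
f=load('top0.png');im=f['image']
c=cv2.resize(im[145:295,145:345],None,fx=4,fy=4,interpolation=cv2.INTER_CUBIC);cv2.imwrite('pics/c1.png',c)
f2=load('scene0.png');c=cv2.resize(f2['image'][150:300,190:350],None,fx=4,fy=4,interpolation=cv2.INTER_CUBIC);cv2.imwrite('pics/c2.png',c)
print(onz(f,[[182,219],[180,265],[258,188]],0.0).round(3), proj(f,[0,0,0]))
E
```

```text
[[0.484 0.394 0.   ]
 [0.359 0.393 0.   ]
 [0.575 0.187 0.   ]] [[326.07806189 408.6662786 ]]
```

View pics/c1.png

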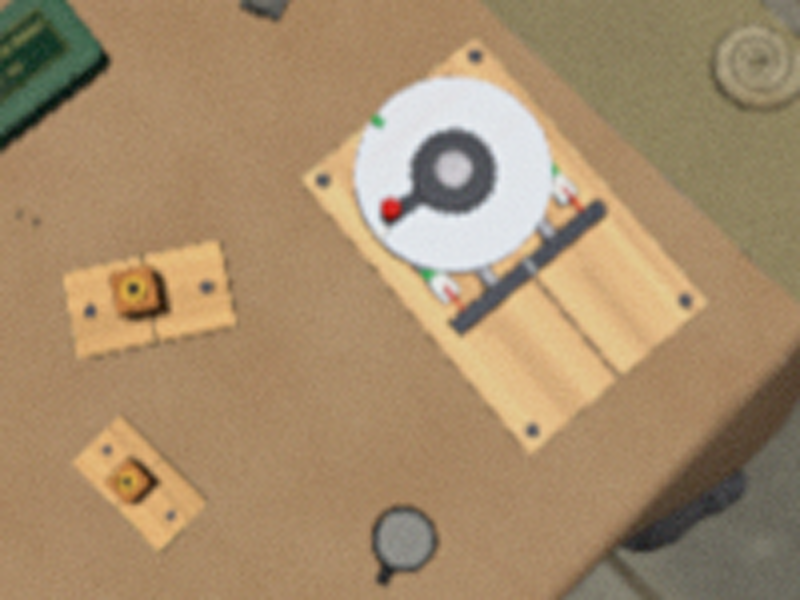

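View pics/c2.png

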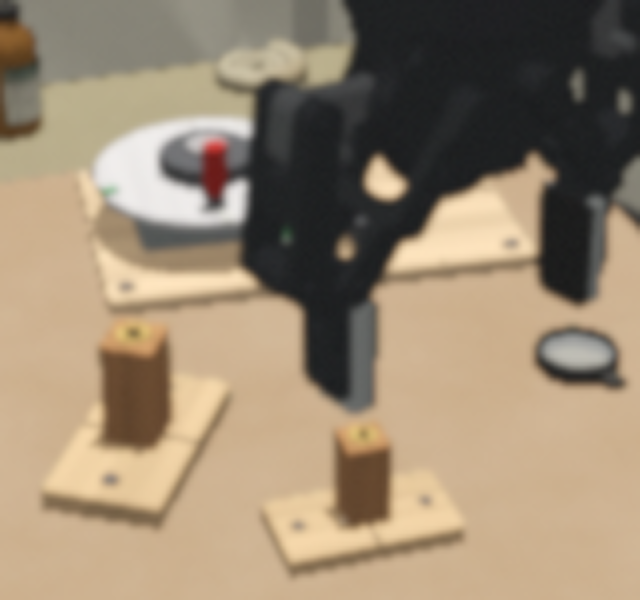

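The foot meant is the larger one, at top (182,219) / scene (224,250): its base is longer and its post taller than those of the one at top (178,265) / scene (280,275). I'll measure both feet and the jig.

```bash
python3 - <<'E'
from h import *
f=load('top0.png');g=load('scene0.png')
T=lambda a:np.array(a,float)/4-0.375+145
S=lambda a:np.array(a,float)/4-0.375+np.array([190,150])
b=onz(f,T([[65,275],[218,240],[235,322],[78,357]]),.014)
print('foot',b.round(4),b.mean(0).round(4),[np.linalg.norm(b[i]-b[i-1]).round(3) for i in range(4)])
b=onz(f,T([[72,460],[120,417],[207,503],[160,550]]),.014)
print('small',b.mean(0).round(4),[np.linalg.norm(b[i]-b[i-1]).round(3) for i in range(4)])
b=onz(f,T([[478,40],[305,178],[530,452],[705,302]]),.012)
print('board',b.round(4),b.mean(0).round(4),[np.linalg.norm(b[i]-b[i-1]).round(3) for i in range(4)])
print('board edges dir', np.degrees(np.arctan2(*(b[0]-b[3])[1::-1])),np.degrees(np.arctan2(*(b[1]-b[2])[1::-1])), np.degrees(np.arctan2(*(b[1]-b[0])[1::-1])))
p=onz(f,T([[455,327],[605,210]]),.03);print('plate',p,np.degrees(np.arctan2(*(p[0]-p[1])[1::-1])))
# post top
print('post top tri',tri(f,T([134,291]),g,S([135,336])), 'small',tri(f,T([130,481]),g,S([364,433])))
print('hub',onz(f,T([[454,169]]),.062), 'flange', onz(f,T([[454,174]]),.046))
# red pin top
for n,fr,roi in(('t',f,(190,210,235,250)),('s',g,(180,205,235,250))):
    im=fr['image'].astype(int);m=(im[...,2]>120)&(im[...,1]<70)&(im[...,0]<80)
    ys,xs=np.nonzero(m[roi[0]:roi[1],roi[2]:roi[3]]);print(n,xs.mean()+roi[2],ys.mean()+roi[0],xs.min()+roi[2],xs.max()+roi[2],ys.min()+roi[0],ys.max()+roi[0])
print(tri(f,T([391,208]),g,S([216,146])))
E
```

```text
foot [[0.4965 0.4498 0.014 ]
 [0.5228 0.3465 0.014 ]
 [0.4672 0.3326 0.014 ]
 [0.4411 0.4378 0.014 ]] [0.4819 0.3917 0.014 ] [np.float64(0.057), np.float64(0.107), np.float64(0.057), np.float64(0.108)]
small [0.3588 0.3921 0.014 ] [np.float64(0.084), np.float64(0.043), np.float64(0.082), np.float64(0.043)]
board [[0.6669 0.1721 0.012 ]
 [0.5672 0.2889 0.012 ]
 [0.3848 0.1325 0.012 ]
 [0.4876 0.0155 0.012 ]] [0.5266 0.1523 0.012 ] [np.float64(0.238), np.float64(0.154), np.float64(0.24), np.float64(0.156)]
board edges dir 41.138298889724645 40.6054810342904 130.5062844390295
plate [[0.46558867 0.18423316 0.03      ]
 [0.54630171 0.08513819 0.03      ]] 129.16288149830848
post top tri (array([0.48164121, 0.39231962, 0.07001703]), np.float64(0.002382287236061243)) small (array([0.36028317, 0.3914582 , 0.05466453]), np.float64(0.0016490270376382573))
hub [[0.56626086 0.18704595 0.062     ]] flange [[0.56585032 0.18696308 0.046     ]]
t 242.46153846153845 196.84615384615384 241 244 195 198
s 243.22222222222223 187.55555555555554 241 245 187 188
(array([0.53663666, 0.22725494, 0.08525871]), np.float64(0.0018959586640127475))
```

```bash
cat >> h.py <<'E'
from scipy.spatial.transform import Rotation as Ro
def Rt(o): return Ro.from_euler('xyz',o['tool_rot'])
def plan(pos,yaw):
    o=observe();R=Rt(o);d=R.inv().apply(np.array(pos)-o['position'])*1000
    a=(R.inv()*Ro.from_euler('xyz',[np.pi,0,np.radians(yaw)])).as_rotvec(degrees=True)
    print('shift',d.round(1),'turn',a.round(2))
def st():
    o=observe();print('t',round(o['clock'],2),'pos',np.round(o['position'],4),'rot',np.degrees(o['tool_rot']).round(2),'F',np.round(o['force'],1),'M',np.round(o['moment'],2),'grip',round(o['grip_width'],4),'q',np.round(o['qpos'],2))
E
python3 -c "
from h import *
plan([.537,.227,.16],36)"
```

```text
shift [-216.   415.7   36.7] turn [2.000e-02 5.000e-02 3.241e+01]
```

```bash
python3 -m pendant '[{"dx":-22,"dy":42,"dz":4,"az":3,"claw":50},{"dx":-43,"dy":83,"dz":7,"az":6,"claw":50},{"dx":-65,"dy":125,"dz":11,"az":10,"claw":50},{"dx":-86,"dy":166,"dz":15,"az":13,"claw":50},{"dx":-108,"dy":208,"dz":18,"az":16,"claw":50},{"dx":-130,"dy":249,"dz":22,"az":19,"claw":50},{"dx":-151,"dy":291,"dz":26,"az":23,"claw":50},{"dx":-173,"dy":333,"dz":29,"az":26,"claw":50},{"dx":-194,"dy":374,"dz":33,"az":29,"claw":50},{"dx":-216,"dy":416,"dz":37,"az":32.4,"claw":50}]'; python3 -c "
from h import *
st();plan([.537,.227,.16],36)"
```

```text
t 0.15 pos [0.2299 0.5809 0.1965] rot [1.7999e+02 5.0000e-02 6.8410e+01] F [ 0.8  0.1 -0.1] M [-0.05  0.    0.  ] grip 0.0857 q [-1.26  0.52 -0.04  1.6   0.02  1.02 -0.11]
shift [-216.   415.7   36.7] turn [2.000e-02 5.000e-02 3.241e+01]schema error: expected keys dx, dy, dz, ax, ay, az, claw
```

```bash
python3 -m pendant '[{"dx":-22,"dy":42,"dz":4,"ax":0,"ay":0,"az":3,"claw":50},{"dx":-43,"dy":83,"dz":7,"ax":0,"ay":0,"az":6,"claw":50},{"dx":-65,"dy":125,"dz":11,"ax":0,"ay":0,"az":10,"claw":50},{"dx":-86,"dy":166,"dz":15,"ax":0,"ay":0,"az":13,"claw":50},{"dx":-108,"dy":208,"dz":18,"ax":0,"ay":0,"az":16,"claw":50},{"dx":-130,"dy":249,"dz":22,"ax":0,"ay":0,"az":19,"claw":50},{"dx":-151,"dy":291,"dz":26,"ax":0,"ay":0,"az":23,"claw":50},{"dx":-173,"dy":333,"dz":29,"ax":0,"ay":0,"az":26,"claw":50},{"dx":-194,"dy":374,"dz":33,"ax":0,"ay":0,"az":29,"claw":50},{"dx":-216,"dy":416,"dz":37,"ax":0,"ay":0,"az":32.4,"claw":50}]'; python3 -c "
from h import *
st();plan([.537,.227,.16],36)"
```

```text
clock: 0.98
position: [0.5033, 0.2658, 0.1642]
tool_rot: [-3.142, -0.0, 0.626]
force: [0.9, 1.5, 0.5]
grip_width: 0.0497
t 0.98 pos [0.5033 0.2658 0.1642] rot [-180.     -0.     35.88] F [0.9 1.5 0.5] M [ 0.06 -0.06  0.02] grip 0.0497 q [-0.71  0.48  0.16  1.79 -0.1   0.88  0.12]
shift [ 4.6 51.1  4.2] turn [-0.   -0.   -0.12]
```

```bash
python3 -m pendant '[{"dx":0,"dy":0,"dz":0,"ax":0,"ay":0,"az":0,"claw":50},{"dx":0,"dy":0,"dz":0,"ax":0,"ay":0,"az":0,"claw":50}]'; python3 -c "
from h import *
st();plan([.537,.227,.16],36)
grab('wrist','w1.png');grab('top','t1.png')"
```

```text
clock: 1.15
position: [0.5035, 0.2652, 0.1639]
tool_rot: [3.141, 0.001, 0.624]
force: [-0.3, 1.1, 0.3]
grip_width: 0.0501
t 1.15 pos [0.5035 0.2652 0.1639] rot [1.7996e+02 4.0000e-02 3.5760e+01] F [-0.3  1.1  0.3] M [0.06 0.05 0.04] grip 0.0501 q [-0.71  0.48  0.16  1.79 -0.1   0.88  0.12]
shift [ 4.9 50.5  3.9] turn [ 0.04  0.04 -0.24]
```

View pics/w1.png

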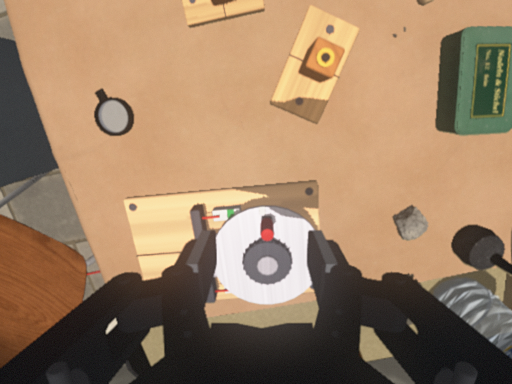

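```bash
python3 - <<'E'
from h import *
f=load('w1.png')
cv2.imwrite('pics/c3.png',cv2.resize(f['image'][170:320,115:335],None,fx=3.6,fy=3.6,interpolation=cv2.INTER_CUBIC))
cv2.imwrite('pics/c4.png',cv2.resize(f['image'][0:130,240:380],None,fx=4,fy=4,interpolation=cv2.INTER_CUBIC))
E
```

```text
(no output)
```

View pics/c3.png

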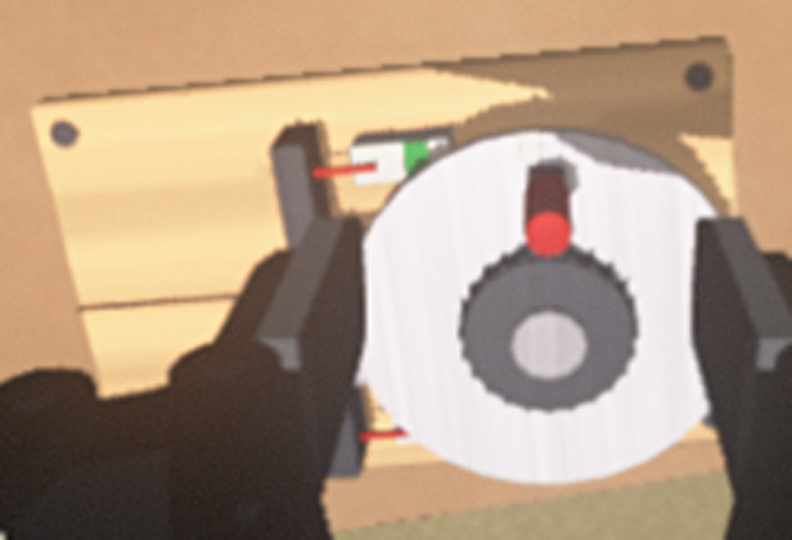

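View pics/c4.png

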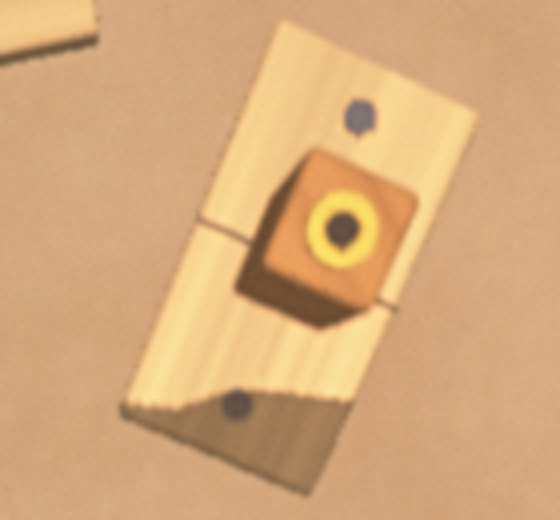

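```bash
python3 - <<'E'
from h import *
f=load('w1.png');t=load('top0.png')
C3=lambda a:(np.array(a,float)+.5)/3.6-.5+np.array([115,170])
C4=lambda a:(np.array(a,float)+.5)/4-.5+np.array([240,0])
T=lambda a:np.array(a,float)/4-0.375+145
ang=lambda a,b:np.degrees(np.arctan2(*(b-a)[1::-1])).round(2)
print('pin top tri',tri(f,C3([548,232]),t,T([391,208])),onz(f,C3([[548,232]]),.086))
print('hub tri',tri(f,C3([549,345]),t,T([454,169])),onz(f,C3([[549,345]]),.062))
b=onz(f,C3([[33,106],[728,40]]),.012);print('board left edge',b,ang(*b))
b=onz(f,C3([[80,308],[235,295]]),.012);print('midline',b,ang(*b))
p=onz(f,C3([[362,437],[315,172]]),.03);print('needle roots',p,ang(*p))
b=onz(f,C4([[285,20],[477,115],[310,495],[122,410]]),.014)
print('base',b.round(4),b.mean(0),ang(b[0],b[3]),ang(b[1],b[2]),ang(b[0],b[1]))
p=onz(f,C4([[316,148],[417,198],[366,310],[268,262]]),.07)
print('post',p.round(4),p.mean(0),[np.linalg.norm(p[i]-p[i-1]).round(4) for i in range(4)],ang(p[0],p[3]),ang(p[1],p[2]),ang(p[0],p[1]))
print('foot hole tri',tri(f,C4([342,230]),t,T([134,291])))
# reproject bases from top
E
```

```text
pin top tri (array([0.53672599, 0.22708897, 0.08310159]), np.float64(0.0012373332783160338)) [[0.5364747  0.22833475 0.086     ]]
hub tri (array([0.56688632, 0.18721114, 0.06094948]), np.float64(0.0009099376523361466)) [[0.56693236 0.1878539  0.062     ]]
board left edge [[0.38515889 0.13370543 0.012     ]
 [0.5659201  0.29307371 0.012     ]] 41.4
midline [[0.43629912 0.07297483 0.012     ]
 [0.48058698 0.11251282 0.012     ]] 41.76
needle roots [[0.54675175 0.10116239 0.03      ]
 [0.47766321 0.17956993 0.03      ]] 131.38
base [[0.4419 0.4384 0.014 ]
 [0.4971 0.451  0.014 ]
 [0.5231 0.3462 0.014 ]
 [0.4659 0.3335 0.014 ]] [0.48197676 0.39228031 0.014     ] -77.08 -76.07 12.79
post [[0.4665 0.4026 0.07  ]
 [0.4911 0.408  0.07  ]
 [0.4969 0.3825 0.07  ]
 [0.4725 0.3774 0.07  ]] [0.48172219 0.39261242 0.07      ] [np.float64(0.0259), np.float64(0.0252), np.float64(0.0261), np.float64(0.0249)] -76.45 -77.14 12.39
foot hole tri (array([0.48080983, 0.3913355 , 0.07383515]), np.float64(0.0014050445426982503))
```

```bash
python3 -c "
from h import *
plan([.5365,.2275,.060],36.5)"
```

```text
shift [  4.2  53.2 104. ] turn [-0.03  0.02 -0.45]
```

```bash
python3 -m pendant '[{"dx":2,"dy":27,"dz":10,"ax":0,"ay":0,"az":-0.4,"claw":40},{"dx":4,"dy":53,"dz":25,"ax":0,"ay":0,"az":-0.4,"claw":40},{"dx":4,"dy":53,"dz":50,"ax":0,"ay":0,"az":-0.4,"claw":40},{"dx":4,"dy":53,"dz":75,"ax":0,"ay":0,"az":-0.4,"claw":40},{"dx":4,"dy":53,"dz":93,"ax":0,"ay":0,"az":-0.4,"claw":40},{"dx":4,"dy":53,"dz":104,"ax":0,"ay":0,"az":-0.4,"claw":40},{"dx":4,"dy":53,"dz":104,"ax":0,"ay":0,"az":-0.4,"claw":40}]'; python3 -c "
from h import *
st();plan([.5365,.2275,.060],36.5);grab('wrist','w2.png');grab('scene','s2.png')"
```

```text
clock: 1.83
position: [0.5351, 0.2277, 0.0584]
tool_rot: [-3.141, 0.003, 0.638]
force: [-1.2, 0.2, 0.5]
grip_width: 0.0399
t 1.83 pos [0.5351 0.2277 0.0584] rot [-1.7995e+02  1.7000e-01  3.6530e+01] F [-1.2  0.2  0.5] M [-0.03  0.05 -0.05] grip 0.0399 q [-0.6   0.64  0.13  1.83 -0.13  0.68  0.25]
shift [ 1.   1.  -1.6] turn [-0.05  0.17  0.03]
```

View pics/s2.png

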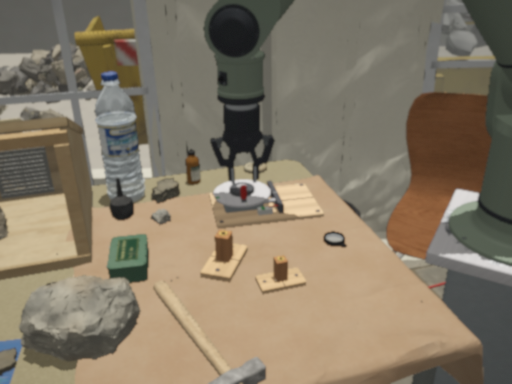

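View pics/w2.png

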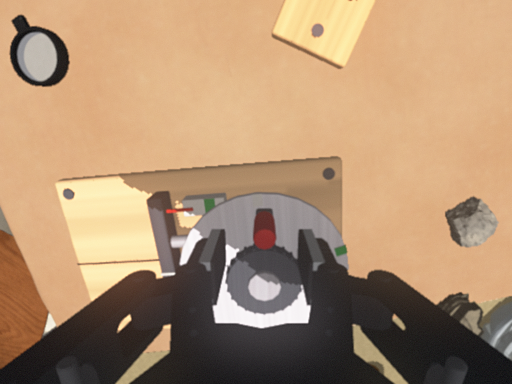

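The wrist view shows the red pin centred between the fingers at (264,228), so I'm closing on it.

```bash
python3 -m pendant '[{"dx":1,"dy":0.5,"dz":-2,"ax":0,"ay":0,"az":0,"claw":10},{"dx":1,"dy":0.5,"dz":-2,"ax":0,"ay":0,"az":0,"claw":10},{"dx":1,"dy":0.5,"dz":-2,"ax":0,"ay":0,"az":0,"claw":10},{"dx":1,"dy":0.5,"dz":-2,"ax":0,"ay":0,"az":0,"claw":10},{"dx":1,"dy":0.5,"dz":-2,"ax":0,"ay":0,"az":0,"claw":10}]' 25; python3 - <<'E'
from h import *
st();o=observe()
A=np.array([.5667,.1874]);p=o['position'][:2]-A
print(np.linalg.norm(p),131.2-np.degrees(np.arctan2(p[1],p[0])))
R=Rt(o)
th0=np.arctan2(p[1],p[0]);r=.05
base=A+r*np.array([np.cos(th0),np.sin(th0)])
for d in range(6,80,6):
    th=th0-np.radians(d);t=A+r*np.array([np.cos(th),np.sin(th)])-base
    print(d,(R.inv().apply([*t,0])*1000).round(1))
E
```

```text
clock: 2.35
position: [0.538, 0.2273, 0.0627]
tool_rot: [3.142, -0.001, 0.635]
force: [-0.5, -0.2, -0.7]
grip_width: 0.0099
t 2.35 pos [0.538  0.2273 0.0627] rot [ 1.800e+02 -3.000e-02  3.641e+01] F [-0.5 -0.2 -0.7] M [ 0.02 -0.02  0.01] grip 0.0099 q [-0.6   0.64  0.14  1.82 -0.13  0.69  0.25]
0.04913235001865333 5.415161986538493
6 [5.2 0.3 0. ]
12 [10.4  1.2  0. ]
18 [15.4  2.6  0. ]
24 [20.3  4.5  0. ]
30 [24.9  7.   0. ]
36 [29.3  9.9  0. ]
42 [33.3 13.2  0. ]
48 [37.  16.9  0. ]
54 [40.2 21.1  0. ]
60 [43.  25.5  0. ]
66 [45.4 30.2  0. ]
72 [47.2 35.1  0. ]
78 [48.5 40.1  0. ]
```

The fingers closed to 9.9 mm, which is less than the 14 mm pin, so something's off. Looking.

```bash
python3 -c "
from h import *
f=grab('wrist','w3.png');g=grab('scene','s3.png');t=grab('top','t3.png')
a=cv2.resize(f['image'][170:320,150:350],(400,300),interpolation=2);b=cv2.resize(g['image'][150:225,195:295],(400,300),interpolation=2);c=cv2.resize(t['image'][150:225,220:320],(400,300),interpolation=2)
cv2.imwrite('pics/c5.png',np.vstack([np.hstack([a,b]),np.hstack([c,c])]))"
```

```text
(no output)
```

View pics/c5.png

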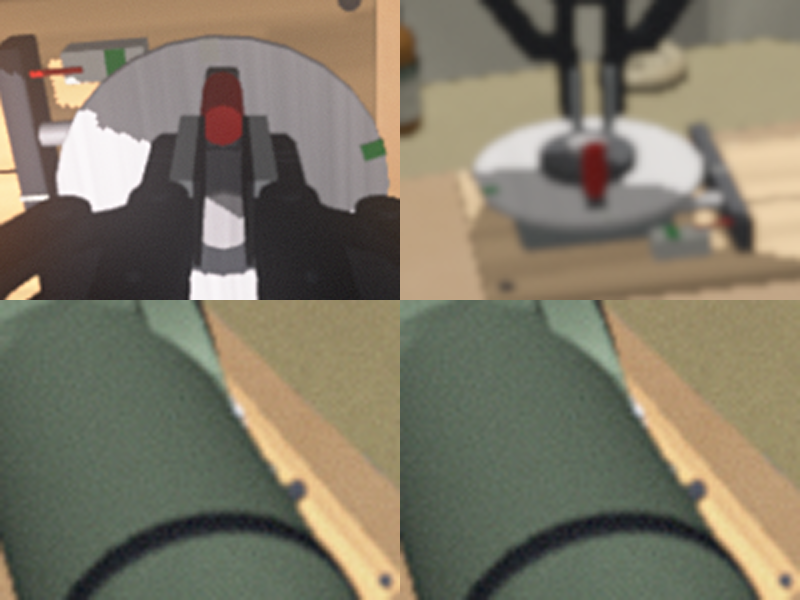

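```bash
python3 - <<'E'
from h import *
st();o=observe();R=Rt(o)
g=load('s3.png');f=load('w3.png')
P=[o['position']+R.apply([sx*.005,y,z]) for sx in(-1,1) for y in(-.011,.011) for z in(0,-.03)]
a=cv2.resize(g['image'][150:225,195:295],(800,600),interpolation=2)
for p in proj(g,P): cv2.circle(a,tuple(int(v) for v in (p-[195,150])*8+4),4,(255,255,0),-1)
cv2.circle(a,tuple(int(v) for v in (proj(g,[.5365,.2275,.086])[0]-[195,150])*8+4),4,(0,255,255),-1)
cv2.imwrite('pics/c6.png',a)
a=cv2.resize(f['image'][170:320,150:350],(800,600),interpolation=2)
for p in proj(f,P): cv2.circle(a,tuple(int(v) for v in (p-[150,170])*4+2),4,(255,255,0),-1)
cv2.circle(a,tuple(int(v) for v in (proj(f,[.5365,.2275,.086])[0]-[150,170])*4+2),4,(0,255,255),-1)
cv2.imwrite('pics/c7.png',a)
E
```

```text
t 2.5 pos [0.5379 0.2272 0.0624] rot [180.    -0.    36.41] F [-0.3  0.7  0.9] M [ 0.01 -0.03 -0.  ] grip 0.0096 q [-0.6   0.64  0.14  1.82 -0.13  0.69  0.25]
```

View pics/c6.png

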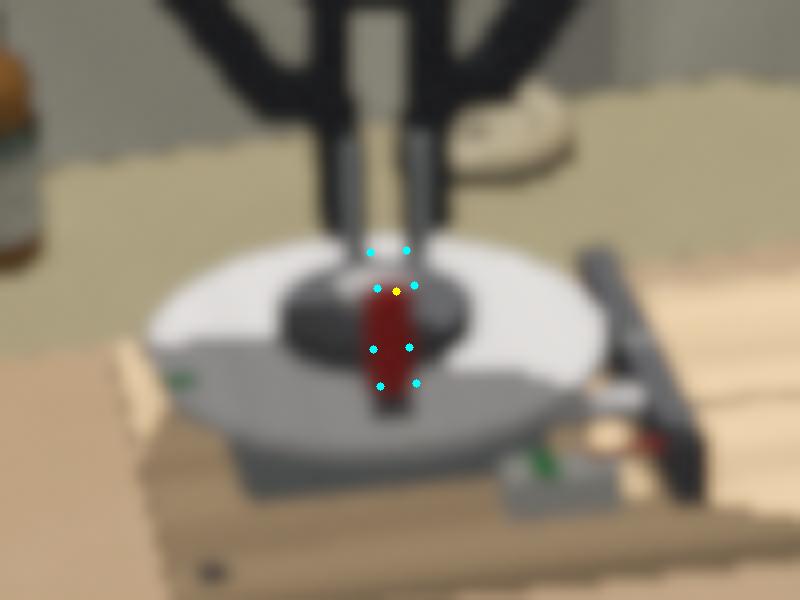

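View pics/c7.png

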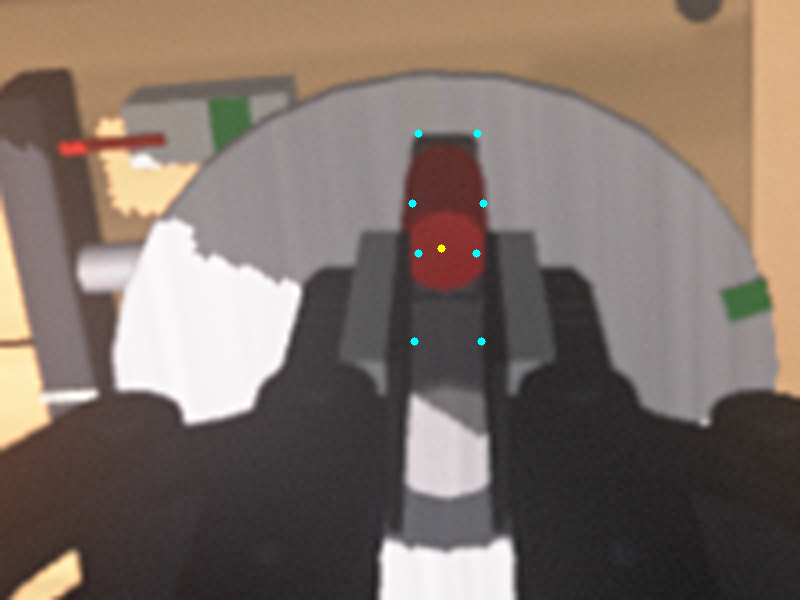

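```bash
python3 - <<'E'
from h import *
o=observe();R=Rt(o)
g=load('s3.png');f=load('w3.png')
W=lambda a:(np.array(a)-2)/4+[150,170]; S=lambda a:(np.array(a)-4)/8+[195,150]
for w,s in(((518,232),(350,262)),((380,232),(416,262))):
    P,e=tri(f,W(w),g,S(s));print(P,e,R.inv().apply(P-o['position'])*1000)
V=f['view'];c=-V[:3,:3].T@V[:3,3];print(R.inv().apply(c-o['position']))
V=load('wrist0.png')['view'];c0=-V[:3,:3].T@V[:3,3];print(Ro.from_euler('xyz',[3.142,.001,1.194]).inv().apply(c0-[.23,.581,.1965]))
cv2.imwrite('pics/c8.png',cv2.resize(load('w2.png')['image'][170:320,150:350],(800,600),interpolation=2))
E
```

```text
[0.54072715 0.2414491  0.0998982 ] 0.002601772329455869 [ 10.77707268  -9.76395181 -37.5328875 ]
[0.52618812 0.23022076 0.09867238] 0.0034861517096016663 [ -7.58856838  -9.35694861 -36.30842676]
[-1.65747015e-04 -7.33776739e-02 -1.78124028e-01]
[-0.00040841 -0.07363692 -0.17769635]
```

View pics/c8.png

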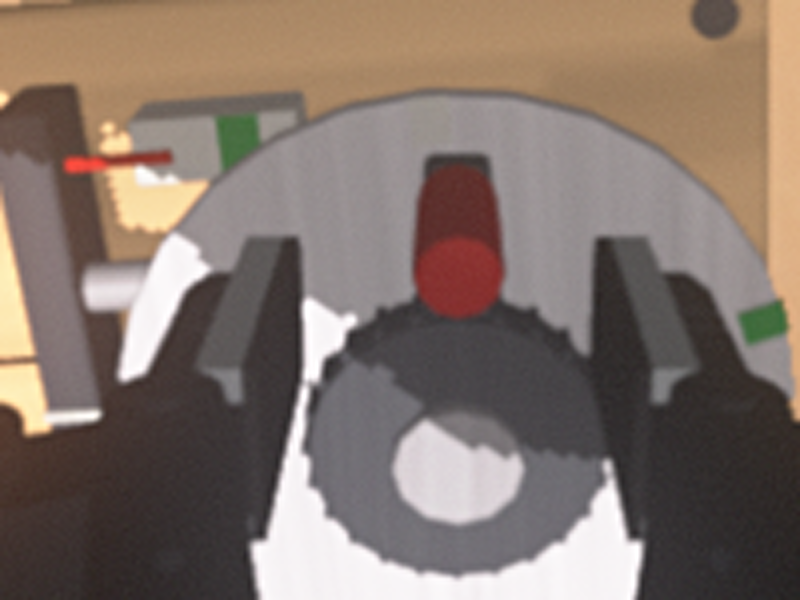

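```bash
python3 - <<'E'
from h import *
g=load('scene0.png');f=load('wrist0.png')
R=Ro.from_euler('xyz',[3.142,.001,1.194]);p0=np.array([.23,.581,.1965])
out=[]
for fr,(x0,y0,x1,y1) in((g,(240,150,360,270)),(f,(120,210,440,330))):
    k=600/(x1-x0) if fr is f else 4
    a=cv2.resize(fr['image'][y0:y1,x0:x1],None,fx=k,fy=k,interpolation=2)
    for sx in(-1,1):
      for y in(-.011,.011):
       for z,c in((0,(255,255,0)),(-.013,(0,255,0)),(-.037,(0,0,255))):
        q=(proj(fr,p0+R.apply([sx*.0425,y,z]))[0]-[x0,y0]+.5)*k;cv2.circle(a,tuple(int(v) for v in q),3,c,-1)
    out.append(a)
cv2.imwrite('pics/c9.png',out[0]);cv2.imwrite('pics/c10.png',out[1])
E
```

```text
(no output)
```

View pics/c9.png

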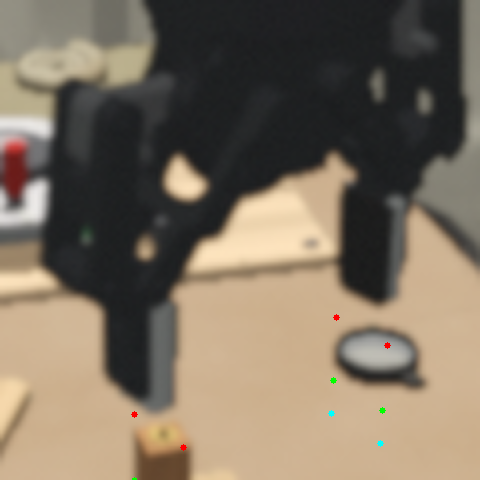

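View pics/c10.png

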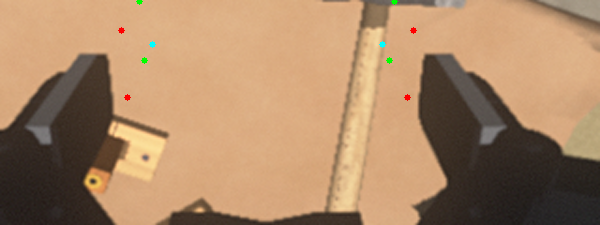

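The camera images are consistent: the finger tips really end about 37 mm short of the reported TCP, at z≈0.099 and so above the pin. That also explains the empty closure. I'll correct for this offset, reopen, and go down in guarded steps.

```bash
python3 -m pendant '[{"dx":0,"dy":0,"dz":0,"ax":0,"ay":0,"az":0,"claw":40},{"dx":0,"dy":0,"dz":0,"ax":0,"ay":0,"az":0,"claw":40},{"dx":0,"dy":0,"dz":0,"ax":0,"ay":0,"az":0,"claw":40},{"dx":0,"dy":0,"dz":8,"ax":0,"ay":0,"az":0,"claw":40},{"dx":0,"dy":0,"dz":16,"ax":0,"ay":0,"az":0,"claw":40},{"dx":0,"dy":0,"dz":24,"ax":0,"ay":0,"az":0,"claw":40},{"dx":0,"dy":0,"dz":24,"ax":0,"ay":0,"az":0,"claw":40}]' 25; python3 -c "
from h import *
st()
f=grab('wrist','w4.png');g=grab('scene','s4.png')
a=cv2.resize(f['image'][170:320,150:350],(400,300),interpolation=2);b=cv2.resize(g['image'][150:225,195:295],(400,300),interpolation=2)
cv2.imwrite('pics/c11.png',np.hstack([a,b]))"
```

```text
clock: 3.08
position: [0.5368, 0.2267, 0.0362]
tool_rot: [-3.141, 0.003, 0.636]
force: [0.3, -0.2, -0.1]
grip_width: 0.0396
t 3.08 pos [0.5368 0.2267 0.0362] rot [-1.7998e+02  1.5000e-01  3.6410e+01] F [ 0.3 -0.2 -0.1] M [ 0.02  0.05 -0.02] grip 0.0396 q [-0.59  0.68  0.13  1.84 -0.13  0.64  0.25]
```

View pics/c11.png

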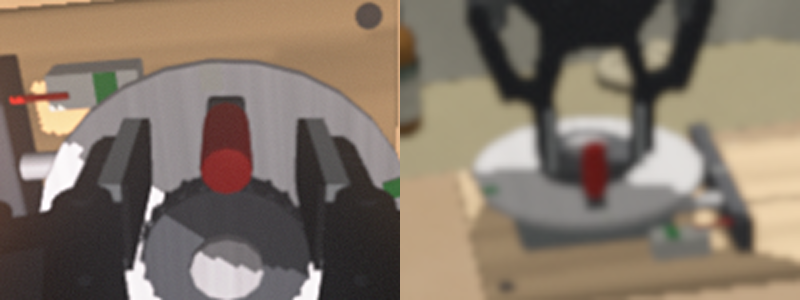

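```bash
python3 -m pendant '[{"dx":0,"dy":0,"dz":6,"ax":0,"ay":0,"az":0,"claw":40},{"dx":0,"dy":0,"dz":10,"ax":0,"ay":0,"az":0,"claw":40},{"dx":0,"dy":0,"dz":10,"ax":0,"ay":0,"az":0,"claw":10},{"dx":0,"dy":0,"dz":10,"ax":0,"ay":0,"az":0,"claw":10},{"dx":0,"dy":0,"dz":10,"ax":0,"ay":0,"az":0,"claw":10},{"dx":0,"dy":0,"dz":10,"ax":0,"ay":0,"az":0,"claw":10},{"dx":0,"dy":0,"dz":10,"ax":0,"ay":0,"az":0,"claw":10}]' 25; python3 -c "
from h import *
st()
f=grab('wrist','w5.png');g=grab('scene','s5.png')
a=cv2.resize(f['image'][170:320,150:350],(400,300),interpolation=2);b=cv2.resize(g['image'][150:225,195:295],(400,300),interpolation=2)
cv2.imwrite('pics/c12.png',np.hstack([a,b]))"
```

```text
clock: 3.77
position: [0.5378, 0.2271, 0.0283]
tool_rot: [3.142, 0.0, 0.635]
force: [-0.0, 0.4, -2.4]
grip_width: 0.0127
t 3.77 pos [0.5378 0.2271 0.0283] rot [180.     0.    36.41] F [-0.   0.4 -2.4] M [-0.06  0.03  0.01] grip 0.0127 q [-0.59  0.69  0.12  1.84 -0.14  0.62  0.25]
```

View pics/c12.png

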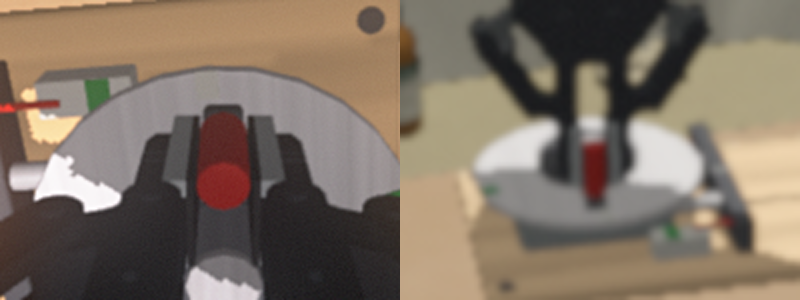

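```bash
python3 -m pendant '[{"dx":5.2,"dy":0.3,"dz":0,"ax":0,"ay":0,"az":6,"claw":10},{"dx":10.4,"dy":1.1,"dz":0,"ax":0,"ay":0,"az":12,"claw":10},{"dx":15.5,"dy":2.4,"dz":0,"ax":0,"ay":0,"az":18,"claw":10},{"dx":20.3,"dy":4.3,"dz":0,"ax":0,"ay":0,"az":24,"claw":10},{"dx":25,"dy":6.7,"dz":0,"ax":0,"ay":0,"az":30,"claw":10},{"dx":29.4,"dy":9.5,"dz":0,"ax":0,"ay":0,"az":36,"claw":10},{"dx":33.5,"dy":12.8,"dz":0,"ax":0,"ay":0,"az":42,"claw":10},{"dx":37.2,"dy":16.5,"dz":0,"ax":0,"ay":0,"az":48,"claw":10},{"dx":40.5,"dy":20.6,"dz":0,"ax":0,"ay":0,"az":54,"claw":10},{"dx":40.5,"dy":20.6,"dz":0,"ax":0,"ay":0,"az":54,"claw":10}]' 25; python3 - <<'E'
from h import *
st();o=observe()
A=np.array([.5680,.1870]);p=o['position'][:2]-A
print(np.linalg.norm(p),131.2-np.degrees(np.arctan2(p[1],p[0])))
E
```

```text
clock: 4.7
position: [0.583, 0.2343, 0.0282]
tool_rot: [3.141, -0.0, -0.313]
force: [-2.4, -0.8, 0.6]
grip_width: 0.0129
t 4.7 pos [0.583  0.2343 0.0282] rot [179.96  -0.   -17.91] F [-2.4 -0.8  0.6] M [-0.36  0.48 -0.14] grip 0.0129 q [-0.73  0.78  0.38  1.72 -0.41  0.72 -0.45]
0.049593952077842715 58.77134716490444
```

```bash
python3 -m pendant '[{"dx":4.4,"dy":0.2,"dz":0,"ax":0,"ay":0,"az":5,"claw":10},{"dx":8.7,"dy":0.8,"dz":0,"ax":0,"ay":0,"az":10,"claw":10},{"dx":12,"dy":1.5,"dz":0,"ax":0,"ay":0,"az":14,"claw":10},{"dx":14.2,"dy":2.1,"dz":0,"ax":0,"ay":0,"az":16.5,"claw":10},{"dx":14.2,"dy":2.1,"dz":0,"ax":0,"ay":0,"az":16.5,"claw":10}]' 25; python3 - <<'E'
from h import *
st();o=observe()
A=np.array([.5680,.1870]);p=o['position'][:2]-A
print(np.linalg.norm(p),131.2-np.degrees(np.arctan2(p[1],p[0])))
f=grab('wrist','w6.png')
cv2.imwrite('pics/c13.png',cv2.resize(f['image'][140:320,100:400],(800,480),interpolation=2))
E
```

```text
clock: 5.12
position: [0.5944, 0.2287, 0.0281]
tool_rot: [3.14, 0.002, -0.594]
force: [-6.7, -0.1, 4.3]
grip_width: 0.0132
t 5.12 pos [0.5944 0.2287 0.0281] rot [ 1.7994e+02  1.1000e-01 -3.4020e+01] F [-6.7 -0.1  4.3] M [-0.07  1.49 -0.02] grip 0.0132 q [-0.75  0.81  0.45  1.7  -0.48  0.75 -0.65]
0.04937104006816913 73.49980947527848
```

View pics/c13.png

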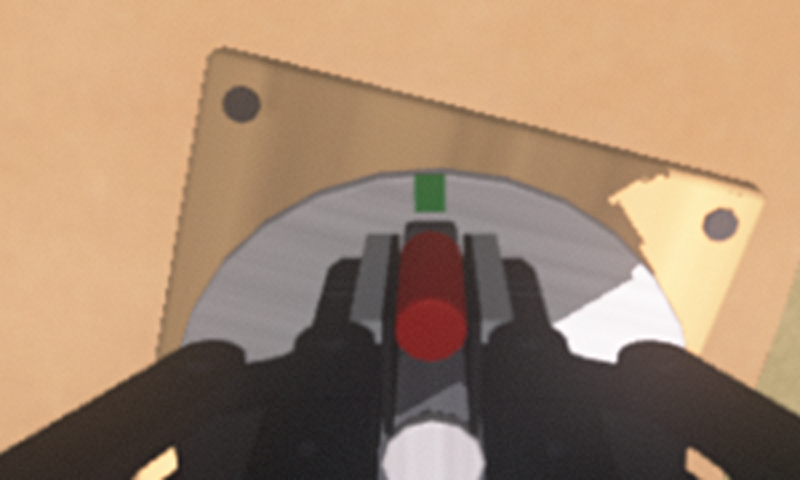

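Locked: the pin lines up with the green mark at (430,190), and the 6.7 N reaction shows it's at the stop. Next: release, rise and go to the foot.

```bash
python3 -m pendant '[{"dx":-0.5,"dy":0,"dz":0,"ax":0,"ay":0,"az":0,"claw":40},{"dx":-0.5,"dy":0,"dz":0,"ax":0,"ay":0,"az":0,"claw":40},{"dx":-0.5,"dy":0,"dz":0,"ax":0,"ay":0,"az":0,"claw":40},{"dx":-0.5,"dy":0,"dz":-15,"ax":0,"ay":0,"az":0,"claw":40},{"dx":-0.5,"dy":0,"dz":-40,"ax":0,"ay":0,"az":0,"claw":40},{"dx":-0.5,"dy":0,"dz":-70,"ax":0,"ay":0,"az":0,"claw":60},{"dx":-0.5,"dy":0,"dz":-80,"ax":0,"ay":0,"az":0,"claw":60},{"dx":-0.5,"dy":0,"dz":-80,"ax":0,"ay":0,"az":0,"claw":60}]' 25; python3 -c "
from h import *
st();plan([.4818,.392,.11],-76.6)
f=grab('wrist','w7.png')
cv2.imwrite('pics/c14.png',cv2.resize(f['image'][100:320,50:400],(800,503),interpolation=2))"
```

```text
clock: 5.83
position: [0.5967, 0.2291, 0.1112]
tool_rot: [-3.138, -0.002, -0.594]
force: [0.2, -0.0, -0.1]
grip_width: 0.0601
t 5.83 pos [0.5967 0.2291 0.1112] rot [-1.7977e+02 -1.3000e-01 -3.4030e+01] F [ 0.2 -0.  -0.1] M [ 0.04 -0.02  0.04] grip 0.0601 q [-0.79  0.7   0.52  1.66 -0.43  0.89 -0.7 ]
shift [-186.4  -70.7    1. ] turn [-2.600e-01 -4.000e-02  4.257e+01]
```

View pics/c14.png

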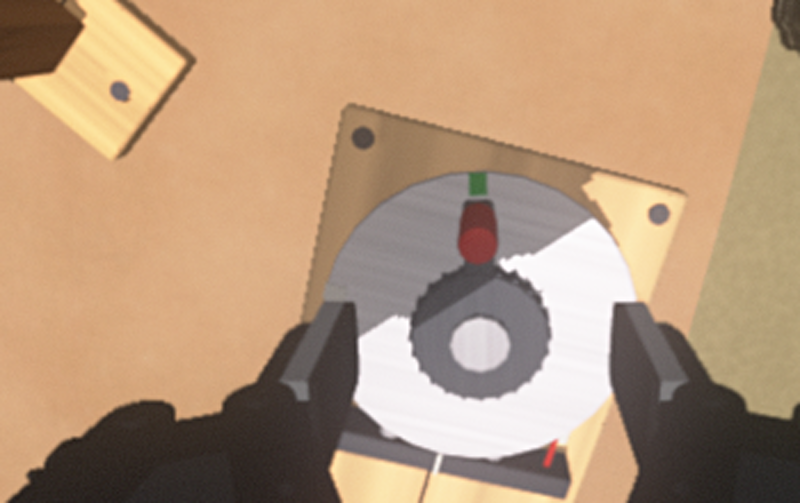

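```bash
python3 -m pendant '[{"dx":-23,"dy":-9,"dz":0,"ax":0,"ay":0,"az":6,"claw":60},{"dx":-46,"dy":-18,"dz":0,"ax":0,"ay":0,"az":12,"claw":60},{"dx":-70,"dy":-26,"dz":0,"ax":0,"ay":0,"az":18,"claw":60},{"dx":-93,"dy":-35,"dz":0,"ax":0,"ay":0,"az":24,"claw":60},{"dx":-116,"dy":-44,"dz":0,"ax":0,"ay":0,"az":30,"claw":60},{"dx":-140,"dy":-53,"dz":0,"ax":0,"ay":0,"az":36,"claw":60},{"dx":-163,"dy":-62,"dz":0,"ax":0,"ay":0,"az":40,"claw":60},{"dx":-186,"dy":-71,"dz":1,"ax":0,"ay":0,"az":42.6,"claw":60},{"dx":-186,"dy":-71,"dz":1,"ax":0,"ay":0,"az":42.6,"claw":60},{"dx":-186,"dy":-71,"dz":1,"ax":0,"ay":0,"az":42.6,"claw":60}]'; python3 -c "
from h import *
st();plan([.4818,.392,-.012],-76.6)
f=grab('wrist','w8.png')
cv2.imwrite('pics/c15.png',cv2.resize(f['image'][140:340,120:420],(750,500),interpolation=2))"
```

```text
clock: 6.72
position: [0.4796, 0.3926, 0.1059]
tool_rot: [3.14, -0.001, -1.335]
force: [0.1, -0.6, -0.1]
grip_width: 0.0602
t 6.72 pos [0.4796 0.3926 0.1059] rot [ 1.7993e+02 -6.0000e-02 -7.6490e+01] F [ 0.1 -0.6 -0.1] M [-0.05 -0.07  0.  ] grip 0.0602 q [-1.24  0.75  0.73  1.72 -0.61  0.92 -1.59]
shift [  1.   -2.2 117.9] turn [ 0.07 -0.06  0.11]
```

View pics/c15.png

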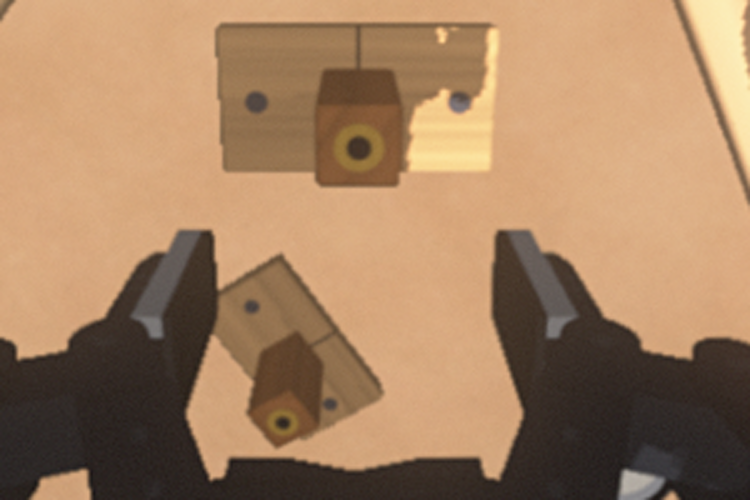

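```bash
python3 - <<'E'
from h import *
f=load('w8.png');C=lambda a:(np.array(a,float)+.5)/2.5-.5+np.array([120,140])
p=onz(f,C([[316,104],[400,104],[400,186],[318,186]]),.07);print(p.round(4),p.mean(0))
print(onz(f,C([[358,147]]),.07))
b=onz(f,C([[217,25],[497,23],[490,171],[224,171]]),.014);print(b.round(4),b.mean(0));e=b[1]-b[0];print(np.degrees(np.arctan2(e[1],e[0])))
print(tri(f,C([358,147]),load('top0.png'),np.array([134,291])/4-.375+145))
E
```

```text
[[0.4927 0.4078 0.07  ]
 [0.4988 0.3822 0.07  ]
 [0.4721 0.3752 0.07  ]
 [0.4659 0.4011 0.07  ]] [0.48237528 0.39155876 0.07      ]
[[0.48192614 0.39161972 0.07      ]]
[[0.4992 0.4512 0.014 ]
 [0.5251 0.3467 0.014 ]
 [0.4663 0.3319 0.014 ]
 [0.441  0.4376 0.014 ]] [0.48290079 0.39185956 0.014     ]
-76.07965429790795
(array([0.48102374, 0.39177227, 0.06789511]), np.float64(0.0007943829866750623))
```

Foot is at (0.482, 0.3917) with its yaw matching. Going down with a check on the way.

```bash
python3 -m pendant '[{"dx":1,"dy":-2,"dz":20,"ax":0,"ay":0,"az":-0.4,"claw":60},{"dx":1,"dy":-2,"dz":45,"ax":0,"ay":0,"az":-0.4,"claw":60},{"dx":1,"dy":-2,"dz":70,"ax":0,"ay":0,"az":-0.4,"claw":60},{"dx":1,"dy":-2,"dz":88,"ax":0,"ay":0,"az":-0.4,"claw":60},{"dx":1,"dy":-2,"dz":100,"ax":0,"ay":0,"az":-0.4,"claw":60},{"dx":1,"dy":-2,"dz":112,"ax":0,"ay":0,"az":-0.4,"claw":60},{"dx":1,"dy":-2,"dz":112,"ax":0,"ay":0,"az":-0.4,"claw":60}]'; python3 -c "
from h import *
st();plan([.482,.3917,-.012],-76.3)
f=grab('wrist','w9.png');g=grab('scene','s9.png')
a=cv2.resize(f['image'][140:340,120:420],(450,300),interpolation=2);b=cv2.resize(g['image'][200:300,170:290],(360,300),interpolation=2)
cv2.imwrite('pics/c16.png',np.hstack([a,b]))"
```

```text
clock: 7.35
position: [0.4828, 0.39, -0.0066]
tool_rot: [3.14, -0.001, -1.332]
force: [-0.7, 0.5, -0.0]
grip_width: 0.0599
t 7.35 pos [ 0.4828  0.39   -0.0066] rot [ 1.799e+02 -7.000e-02 -7.633e+01] F [-0.7  0.5 -0. ] M [ 0.02  0.   -0.04] grip 0.0599 q [-1.16  0.89  0.61  1.76 -0.73  0.73 -1.5 ]
shift [-1.9  0.4  5.4] turn [ 0.1  -0.07 -0.03]
```

View pics/c16.png

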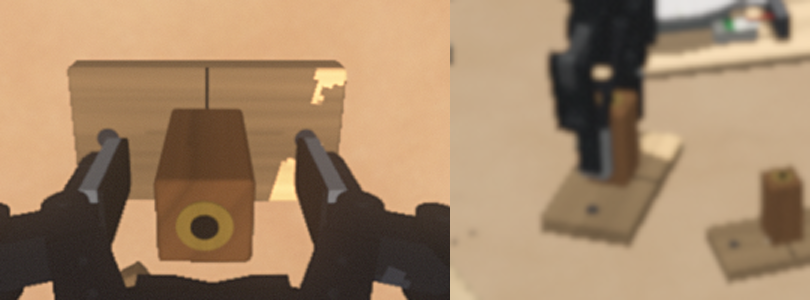

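```bash
python3 -m pendant '[{"dx":-1.5,"dy":0,"dz":4,"ax":0,"ay":0,"az":0,"claw":60},{"dx":-1.5,"dy":0,"dz":4,"ax":0,"ay":0,"az":0,"claw":22},{"dx":-1.5,"dy":0,"dz":4,"ax":0,"ay":0,"az":0,"claw":22},{"dx":-1.5,"dy":0,"dz":4,"ax":0,"ay":0,"az":0,"claw":22},{"dx":-1.5,"dy":0,"dz":4,"ax":0,"ay":0,"az":0,"claw":22},{"dx":-1.5,"dy":0,"dz":4,"ax":0,"ay":0,"az":0,"claw":22},{"dx":-1.5,"dy":0,"dz":4,"ax":0,"ay":0,"az":0,"claw":22}]' 70; python3 -c "
from h import *
st()
f=grab('wrist','w10.png');g=grab('scene','s10.png')
a=cv2.resize(f['image'][140:340,120:420],(450,300),interpolation=2);b=cv2.resize(g['image'][200:300,170:290],(360,300),interpolation=2)
cv2.imwrite('pics/c17.png',np.hstack([a,b]))"
```

```text
clock: 8.03
position: [0.483, 0.393, -0.0081]
tool_rot: [-3.141, 0.001, -1.331]
force: [-1.7, -0.8, 6.4]
grip_width: 0.0269
t 8.03 pos [ 0.483   0.393  -0.0081] rot [-1.7996e+02  3.0000e-02 -7.6280e+01] F [-1.7 -0.8  6.4] M [-0.04  0.24  0.01] grip 0.0269 q [-1.16  0.9   0.6   1.76 -0.73  0.73 -1.5 ]
```

View pics/c17.png

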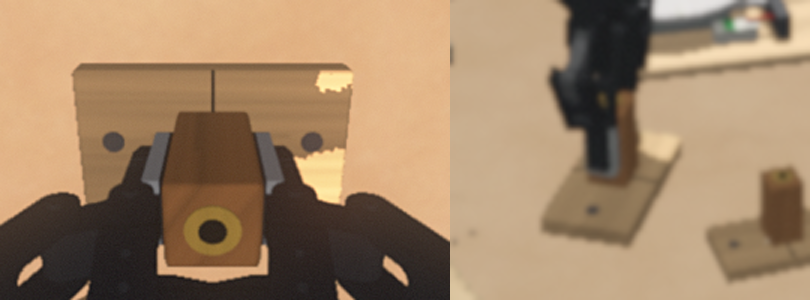

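Gripped: the opening reads 26.9 mm with the post between the pads. Lifting.

```bash
python3 -m pendant '[{"dx":0,"dy":0,"dz":-6,"ax":0,"ay":0,"az":0,"claw":22},{"dx":0,"dy":0,"dz":-20,"ax":0,"ay":0,"az":0,"claw":22},{"dx":0,"dy":0,"dz":-40,"ax":0,"ay":0,"az":0,"claw":22},{"dx":0,"dy":0,"dz":-60,"ax":0,"ay":0,"az":0,"claw":22},{"dx":0,"dy":0,"dz":-80,"ax":0,"ay":0,"az":0,"claw":22},{"dx":0,"dy":0,"dz":-90,"ax":0,"ay":0,"az":0,"claw":22},{"dx":0,"dy":0,"dz":-90,"ax":0,"ay":0,"az":0,"claw":22}]' 70; python3 -c "
from h import *
st();plan([.4615,.095,.082],-48.8)
f=grab('wrist','w11.png')
cv2.imwrite('pics/c18.png',f['image'])"
```

```text
clock: 8.72
position: [0.4836, 0.3933, 0.0839]
tool_rot: [-3.139, 0.002, -1.331]
force: [0.1, -0.4, -3.2]
grip_width: 0.0271
t 8.72 pos [0.4836 0.3933 0.0839] rot [-1.7984e+02  1.0000e-01 -7.6290e+01] F [ 0.1 -0.4 -3.2] M [ 0.03 -0.04  0.02] grip 0.0271 q [-1.22  0.78  0.71  1.73 -0.64  0.88 -1.57]
shift [284.6  92.2   1.2] turn [ -0.18   0.06 -27.49]
```

View pics/c18.png

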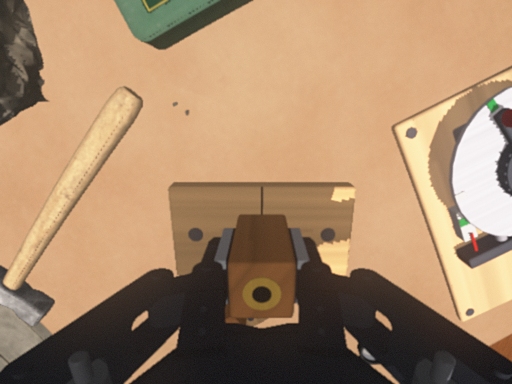

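```bash
python3 -m pendant '[{"dx":20,"dy":6,"dz":0,"ax":0,"ay":0,"az":-2,"claw":22},{"dx":55,"dy":18,"dz":0,"ax":0,"ay":0,"az":-5,"claw":22},{"dx":90,"dy":29,"dz":0,"ax":0,"ay":0,"az":-9,"claw":22},{"dx":125,"dy":40,"dz":0,"ax":0,"ay":0,"az":-12,"claw":22},{"dx":160,"dy":52,"dz":0,"ax":0,"ay":0,"az":-15.5,"claw":22},{"dx":195,"dy":63,"dz":0,"ax":0,"ay":0,"az":-19,"claw":22},{"dx":230,"dy":75,"dz":0,"ax":0,"ay":0,"az":-22,"claw":22},{"dx":262,"dy":85,"dz":0,"ax":0,"ay":0,"az":-25,"claw":22},{"dx":284.6,"dy":92,"dz":0,"ax":0,"ay":0,"az":-27.5,"claw":22},{"dx":284.6,"dy":92,"dz":0,"ax":0,"ay":0,"az":-27.5,"claw":22}]' 70; python3 -m pendant '[{"dx":0,"dy":0,"dz":0,"ax":0,"ay":0,"az":0,"claw":22},{"dx":0,"dy":0,"dz":0,"ax":0,"ay":0,"az":0,"claw":22}]' 70 ; python3 -c "
from h import *
st();plan([.4615,.095,.082],-48.8)
f=grab('wrist','w12.png')"
```

```text
clock: 9.6
position: [0.4598, 0.0893, 0.0809]
tool_rot: [3.14, -0.0, -0.855]
force: [-0.1, -1.7, -2.3]
grip_width: 0.0273
clock: 9.77
position: [0.4606, 0.0949, 0.0808]
tool_rot: [3.141, 0.0, -0.852]
force: [-0.2, 0.1, -2.5]
grip_width: 0.027
t 9.77 pos [0.4606 0.0949 0.0808] rot [ 1.7997e+02  3.0000e-02 -4.8810e+01] F [-0.2  0.1 -2.5] M [0.04 0.01 0.02] grip 0.027 q [-0.75  0.53  0.56  2.12 -0.48  0.62 -0.7 ]
shift [ 0.5 -0.8 -1.2] turn [ 0.03  0.03 -0.01]
```

View pics/w12.png

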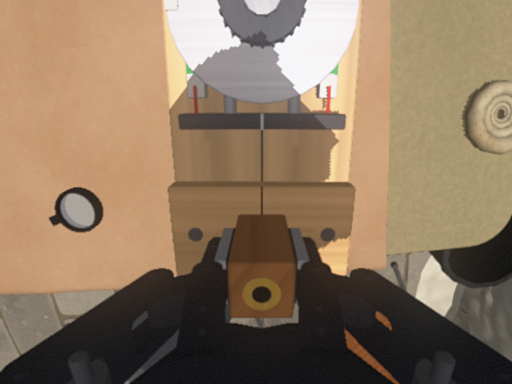

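The wrist view shows the plate's front edge at row ~129 (columns 180 to 345), the white line at col 262, the board's line at col 262, and the foot's line at col 262. Measuring the alignment.

```bash
python3 - <<'E'
from h import *
f=load('w12.png');im=f['image']
cv2.imwrite('pics/c19.png',cv2.resize(im[75:215,160:365],None,fx=3.9,fy=3.9,interpolation=cv2.INTER_CUBIC))
E
```

```text
(no output)
```

View pics/c19.png

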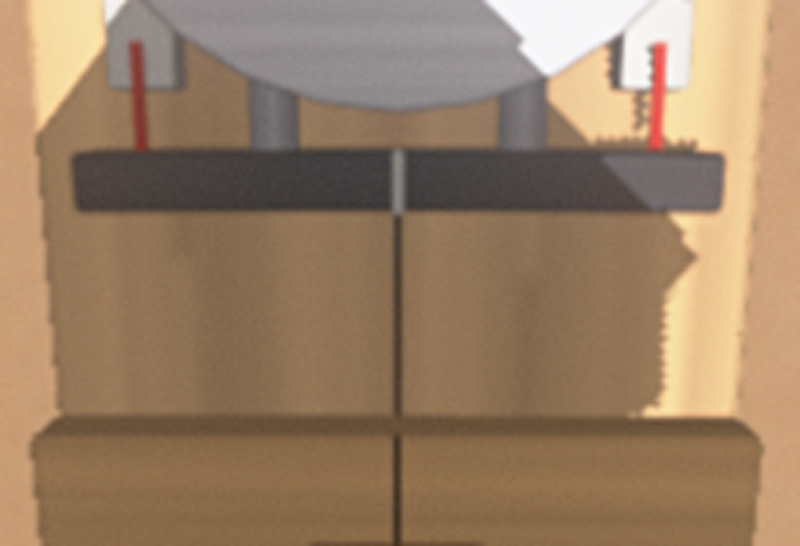

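```bash
python3 - <<'E'
from h import *
f=load('w12.png');C=lambda a:(np.array(a,float)+.5)/3.9-.5+np.array([160,75])
ang=lambda a,b:np.degrees(np.arctan2(*(b-a)[1::-1])).round(2)
for z in(.030,.034):
    p=onz(f,C([[75,212],[722,210],[398,212]]),z);print('plate',z,p.round(4),ang(p[0],p[1]),np.linalg.norm(p[0]-p[1]))
b=onz(f,C([[398,215],[398,410]]),.012);print('board mid',b.round(4),ang(b[1],b[0]))
zb=.0808+.0081+.014
e=onz(f,C([[40,437],[757,437],[397.5,437]]),zb);print('foot edge',e.round(4),ang(e[0],e[1]),np.linalg.norm(e[0]-e[1]))
m=onz(f,C([[397,437],[397,540]]),zb);print('foot mid',m.round(4),ang(m[1],m[0]))
mid=e[2][:2]; 
x=np.array([np.cos(np.radians(41.2)),np.sin(np.radians(41.2))]);y=np.array([-x[1],x[0]])
p=onz(f,C([[398,212]]),.032)[0,:2]
print('gap x',(p-mid)@x,'dy',(p-mid)@y)
E
```

```text
plate 0.03 [[0.459  0.1813 0.03  ]
 [0.5469 0.0815 0.03  ]
 [0.5025 0.1311 0.03  ]] -48.63 0.13293247280846443
plate 0.034 [[0.46   0.1806 0.034 ]
 [0.5464 0.0826 0.034 ]
 [0.5028 0.1314 0.034 ]] -48.63 0.130606205039368
board mid [[0.501  0.1298 0.012 ]
 [0.4676 0.1005 0.012 ]] 41.22
foot edge [[0.4473 0.1535 0.1029]
 [0.5174 0.0734 0.1029]
 [0.4822 0.1135 0.1029]] -48.8 0.10638354024449727
foot mid [[0.4822 0.1136 0.1029]
 [0.4699 0.1029 0.1029]] 41.2
gap x 0.027048938907718062 dy -0.00013263860822442072
```

Aligned: lateral error is 0.1 mm, yaw is within 0.2°, and the gap is 27 mm. Lowering.

```bash
python3 -m pendant '[{"dx":0,"dy":0,"dz":10,"ax":0,"ay":0,"az":0,"claw":22},{"dx":0,"dy":0,"dz":25,"ax":0,"ay":0,"az":0,"claw":22},{"dx":0,"dy":0,"dz":42,"ax":0,"ay":0,"az":0,"claw":22},{"dx":0,"dy":0,"dz":58,"ax":0,"ay":0,"az":0,"claw":22},{"dx":0,"dy":0,"dz":68,"ax":0,"ay":0,"az":0,"claw":22},{"dx":0,"dy":0,"dz":73,"ax":0,"ay":0,"az":0,"claw":22},{"dx":0,"dy":0,"dz":73,"ax":0,"ay":0,"az":0,"claw":22},{"dx":0,"dy":0,"dz":73,"ax":0,"ay":0,"az":0,"claw":22}]' 70; python3 -c "
from h import *
st()"
```

```text
clock: 10.48
position: [0.4609, 0.0944, 0.0083]
tool_rot: [3.141, -0.0, -0.851]
force: [-0.2, 0.5, -2.1]
grip_width: 0.027
t 10.48 pos [0.4609 0.0944 0.0083] rot [179.99  -0.   -48.79] F [-0.2  0.5 -2.1] M [0.02 0.01 0.01] grip 0.027 q [-0.64  0.66  0.42  2.15 -0.6   0.45 -0.6 ]
```

```bash
python3 -m pendant '[{"dx":0,"dy":0,"dz":1.5,"ax":0,"ay":0,"az":0,"claw":22},{"dx":0,"dy":0,"dz":3,"ax":0,"ay":0,"az":0,"claw":22},{"dx":0,"dy":0,"dz":3.5,"ax":0,"ay":0,"az":0,"claw":22},{"dx":0,"dy":0,"dz":3.5,"ax":0,"ay":0,"az":0,"claw":22}]' 70; python3 -c "
from h import *
st()"
```

```text
clock: 10.82
position: [0.4609, 0.0945, 0.0049]
tool_rot: [-3.141, -0.0, -0.851]
force: [-1.4, 0.2, -2.0]
grip_width: 0.0275
t 10.82 pos [0.4609 0.0945 0.0049] rot [-179.98   -0.    -48.79] F [-1.4  0.2 -2. ] M [ 0.02 -0.03 -0.02] grip 0.0275 q [-0.63  0.66  0.41  2.15 -0.6   0.44 -0.6 ]
```

```bash
python3 -m pendant '[{"dx":0,"dy":0,"dz":0.7,"ax":0,"ay":0,"az":0,"claw":22},{"dx":0,"dy":0,"dz":1.4,"ax":0,"ay":0,"az":0,"claw":22},{"dx":0,"dy":0,"dz":1.4,"ax":0,"ay":0,"az":0,"claw":22}]' 70; python3 -c "
from h import *
st();grab('wrist','w13.png');grab('scene','s13.png')"
```

```text
clock: 11.07
position: [0.4609, 0.0944, 0.0038]
tool_rot: [-3.141, 0.0, -0.852]
force: [-3.5, 0.1, 11.8]
grip_width: 0.0273
t 11.07 pos [0.4609 0.0944 0.0038] rot [-1.7997e+02  1.0000e-02 -4.8800e+01] F [-3.5  0.1 11.8] M [-0.03  0.66 -0.02] grip 0.0273 q [-0.63  0.66  0.4   2.15 -0.61  0.44 -0.59]
```

View pics/w13.png

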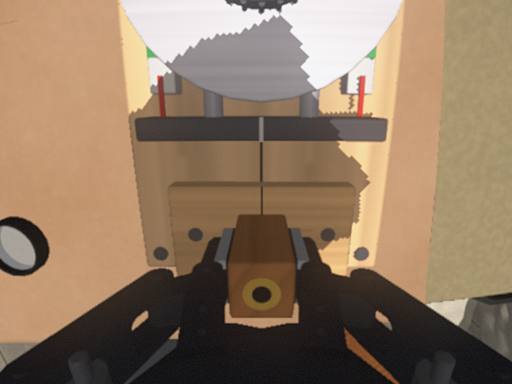

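View pics/s13.png

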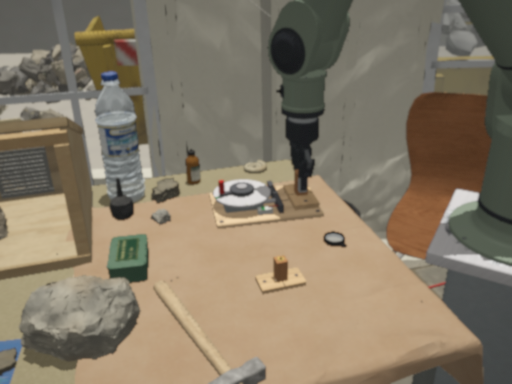

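```bash
python3 -m pendant '[{"dx":0,"dy":0,"dz":-0.8,"ax":0,"ay":0,"az":0,"claw":22},{"dx":0,"dy":-4,"dz":-0.8,"ax":0,"ay":0,"az":0,"claw":22},{"dx":0,"dy":-10,"dz":-0.8,"ax":0,"ay":0,"az":0,"claw":22},{"dx":0,"dy":-16,"dz":-0.8,"ax":0,"ay":0,"az":0,"claw":22},{"dx":0,"dy":-21,"dz":-0.8,"ax":0,"ay":0,"az":0,"claw":22},{"dx":0,"dy":-23,"dz":-0.8,"ax":0,"ay":0,"az":0,"claw":22},{"dx":0,"dy":-23,"dz":-0.8,"ax":0,"ay":0,"az":0,"claw":22}]' 70; python3 -c "
from h import *
st();o=observe();print(o['force'][:2]@np.array([.7524,.6587]));f=grab('wrist','w14.png');cv2.imwrite('pics/c20.png',cv2.resize(f['image'][40:220,110:410],(800,480),interpolation=2))"
```

```text
clock: 11.75
position: [0.4785, 0.11, 0.004]
tool_rot: [-3.142, -0.0, -0.851]
force: [-0.4, -0.0, -2.6]
grip_width: 0.0274
t 11.75 pos [0.4785 0.11   0.004 ] rot [-1.800e+02 -1.000e-02 -4.875e+01] F [-0.4 -0.  -2.6] M [-0.02 -0.02  0.01] grip 0.0274 q [-0.66  0.69  0.42  2.1  -0.6   0.48 -0.63]
-0.3124382192805835
```

View pics/c20.png

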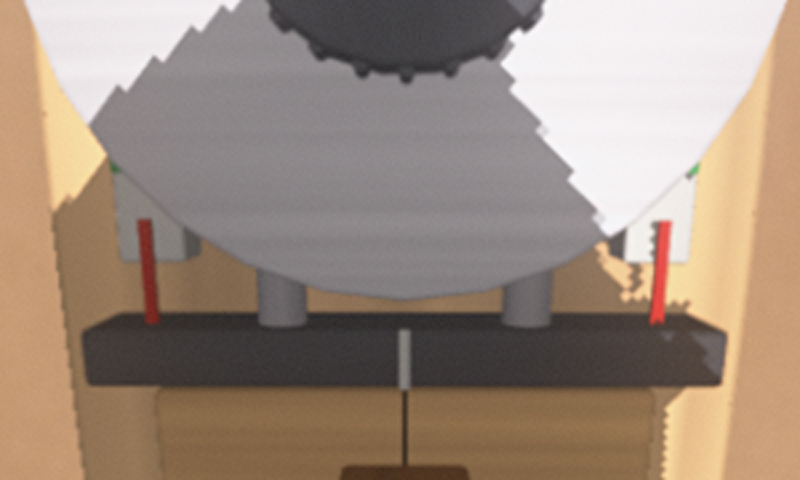

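```bash
python3 -m pendant '[{"dx":0,"dy":-1,"dz":0.4,"ax":0,"ay":0,"az":0,"claw":22},{"dx":0,"dy":-2,"dz":0.6,"ax":0,"ay":0,"az":0,"claw":22},{"dx":0,"dy":-4,"dz":0.6,"ax":0,"ay":0,"az":0,"claw":22},{"dx":0,"dy":-6,"dz":0.6,"ax":0,"ay":0,"az":0,"claw":22},{"dx":0,"dy":-7,"dz":0.6,"ax":0,"ay":0,"az":0,"claw":22},{"dx":0,"dy":-7,"dz":0.6,"ax":0,"ay":0,"az":0,"claw":22}]' 70; python3 -c "
from h import *
st();o=observe();print(o['force'][:2]@np.array([.7524,.6587]),o['force'][:2]@np.array([-.6587,.7524]));f=grab('wrist','w15.png');cv2.imwrite('pics/c21.png',cv2.resize(f['image'][40:220,110:410],(800,480),interpolation=2))"
```

```text
clock: 12.3
position: [0.4816, 0.1123, 0.0039]
tool_rot: [3.139, 0.001, -0.853]
force: [-13.0, -9.7, 23.4]
grip_width: 0.0277
t 12.3 pos [0.4816 0.1123 0.0039] rot [ 1.7982e+02  7.0000e-02 -4.8880e+01] F [-13.   -9.7  23.4] M [-2.26  2.76  0.13] grip 0.0277 q [-0.66  0.69  0.43  2.09 -0.6   0.49 -0.64]
-16.17201879817308 1.243175811226161
```

View pics/c21.png

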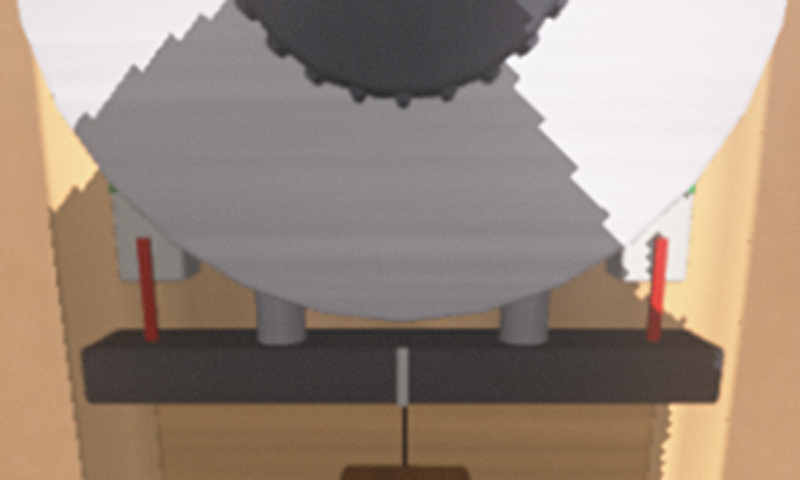

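The downward load is too high at 26 N, so the foot is dragging on the board and the plate hasn't moved. Easing up slightly.

```bash
python3 -m pendant '[{"dx":0,"dy":0,"dz":-0.4,"ax":0,"ay":0,"az":0,"claw":22},{"dx":0,"dy":0,"dz":-0.4,"ax":0,"ay":0,"az":0,"claw":22},{"dx":0,"dy":0,"dz":-0.4,"ax":0,"ay":0,"az":0,"claw":22}]' 70; python3 -c "
from h import *
st();o=observe();print(o['force'][:2]@np.array([.7524,.6587]),o['force'][:2]@np.array([-.6587,.7524]));f=grab('wrist','w16.png');cv2.imwrite('pics/c22.png',cv2.resize(f['image'][40:220,110:410],(800,480),interpolation=2))"
```

```text
clock: 12.6
position: [0.4829, 0.1135, 0.0039]
tool_rot: [3.141, 0.0, -0.852]
force: [-1.9, -4.1, -0.1]
grip_width: 0.0271
t 12.6 pos [0.4829 0.1135 0.0039] rot [179.95   0.   -48.82] F [-1.9 -4.1 -0.1] M [-0.87  0.5   0.08] grip 0.0271 q [-0.66  0.69  0.43  2.08 -0.6   0.49 -0.64]
-4.092353628027016 -1.821287438589582
```

View pics/c22.png

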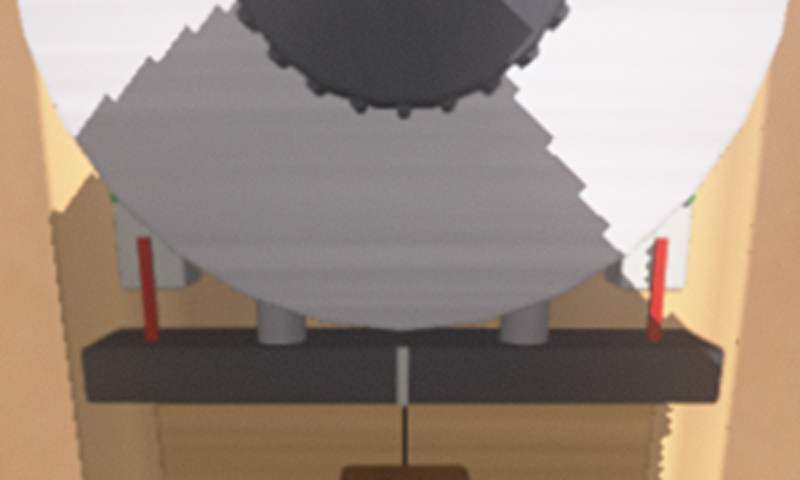

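Now it's in contact: 4 N along x, about 2 N down, and the plate is starting to move. Continuing the push.

```bash
python3 -m pendant '[{"dx":0,"dy":-1,"dz":0,"ax":0,"ay":0,"az":0,"claw":22},{"dx":0,"dy":-2,"dz":0,"ax":0,"ay":0,"az":0,"claw":22},{"dx":0,"dy":-3,"dz":0,"ax":0,"ay":0,"az":0,"claw":22},{"dx":0,"dy":-4,"dz":0,"ax":0,"ay":0,"az":0,"claw":22},{"dx":0,"dy":-4,"dz":0,"ax":0,"ay":0,"az":0,"claw":22},{"dx":0,"dy":-4,"dz":0,"ax":0,"ay":0,"az":0,"claw":22}]' 70; python3 -c "
from h import *
st();o=observe();print(o['force'][:2]@np.array([.7524,.6587]),o['force'][:2]@np.array([-.6587,.7524]))"
```

```text
clock: 13.15
position: [0.4857, 0.1159, 0.004]
tool_rot: [3.14, 0.0, -0.852]
force: [-5.3, -7.3, 5.5]
grip_width: 0.0271
t 13.15 pos [0.4857 0.1159 0.004 ] rot [ 1.7992e+02  1.0000e-02 -4.8830e+01] F [-5.3 -7.3  5.5] M [-1.51  1.33  0.11] grip 0.0271 q [-0.67  0.7   0.43  2.08 -0.6   0.49 -0.64]
-8.80808210985711 -2.044384582883498
```

```bash
python3 -m pendant '[{"dx":0,"dy":-1,"dz":-0.1,"ax":0,"ay":0,"az":0,"claw":22},{"dx":0,"dy":-2,"dz":-0.15,"ax":0,"ay":0,"az":0,"claw":22},{"dx":0,"dy":-3,"dz":-0.2,"ax":0,"ay":0,"az":0,"claw":22},{"dx":0,"dy":-3.5,"dz":-0.2,"ax":0,"ay":0,"az":0,"claw":22},{"dx":0,"dy":-3.5,"dz":-0.2,"ax":0,"ay":0,"az":0,"claw":22},{"dx":0,"dy":-3.5,"dz":-0.2,"ax":0,"ay":0,"az":0,"claw":22}]' 70; python3 -c "
from h import *
st();o=observe();print(o['force'][:2]@np.array([.7524,.6587]),o['force'][:2]@np.array([-.6587,.7524]))
f=grab('wrist','w17.png');cv2.imwrite('pics/c23.png',cv2.resize(f['image'][40:220,110:410],(800,480),interpolation=2))
g=grab('scene','s17.png');cv2.imwrite('pics/c24.png',cv2.resize(g['image'][160:240,200:330],(800,492),interpolation=2))
g=grab('top','t17.png')"
```

```text
clock: 13.65
position: [0.4881, 0.1181, 0.004]
tool_rot: [3.14, 0.0, -0.852]
force: [-6.1, -7.6, 2.3]
grip_width: 0.0272
t 13.65 pos [0.4881 0.1181 0.004 ] rot [ 1.7989e+02  2.0000e-02 -4.8830e+01] F [-6.1 -7.6  2.3] M [-1.75  1.29  0.05] grip 0.0272 q [-0.67  0.7   0.43  2.07 -0.6   0.5  -0.65]
-9.621489215248271 -1.6943976083662917
```

View pics/c23.png

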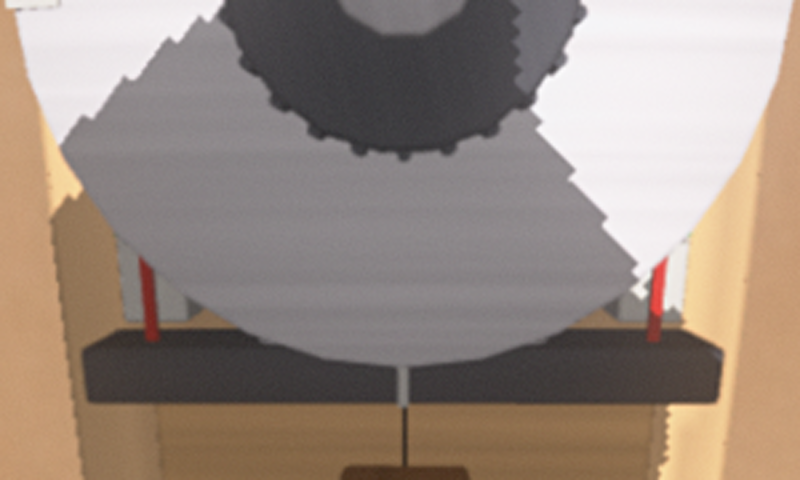

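View pics/c24.png

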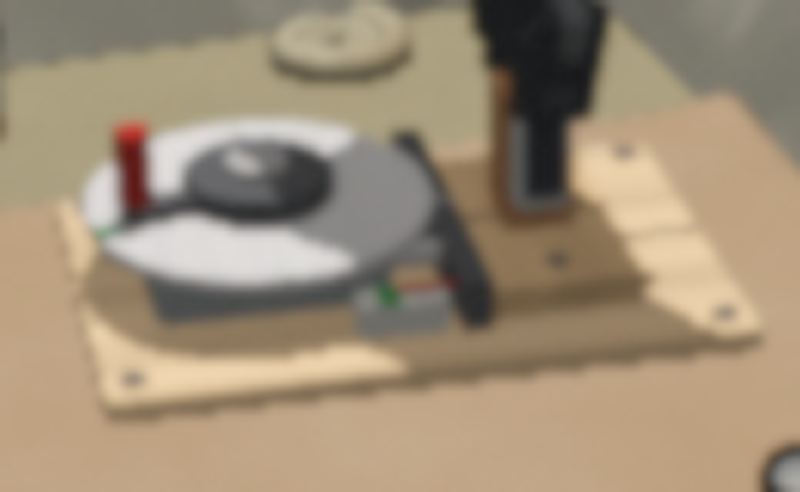

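View pics/t17.png

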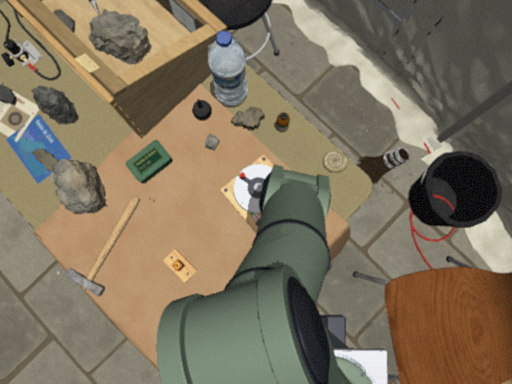

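```bash
python3 - <<'E'
from h import *
x=np.array([.7524,.6587]);k=300/800
C=lambda a:(np.array(a,float)+.5)*k-.5+np.array([110,40])
for n,a in(('w14',(404,387)),('w16',(404,403)),('w17',(404,403))):
    f=load(n+'.png');p=onz(f,C([a]),.034)[0];print(n,p.round(4),'plate x',p[:2]@x*1000)
for n,a in(('w14',(150,262)),('w16',(150,289)),('w17',(150,320))):
    f=load(n+'.png');p=onz(f,C([a]),.034)[0];print(n,'scale edge x (fixed)',p[:2]@x*1000)
for n in('s13','s17'):
    im=load(n+'.png')['image'][195:225,250:285]
    cv2.imwrite(f'pics/{n}z.png',cv2.resize(im,None,fx=20,fy=20,interpolation=2))
E
```

```text
w14 [0.5024 0.131  0.034 ] plate x 464.2900364675917
w16 [0.5044 0.1322 0.034 ] plate x 466.5914985568601
w17 [0.5096 0.1368 0.034 ] plate x 473.504482862755
w14 scale edge x (fixed) 489.76066007236585
w16 scale edge x (fixed) 490.20619963565554
w17 scale edge x (fixed) 490.90742369425874
```

View pics/s17z.png

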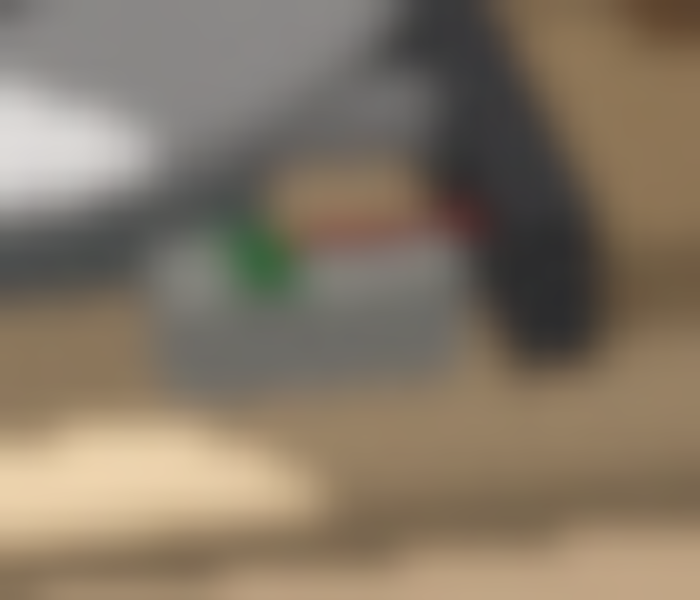

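View pics/s13z.png

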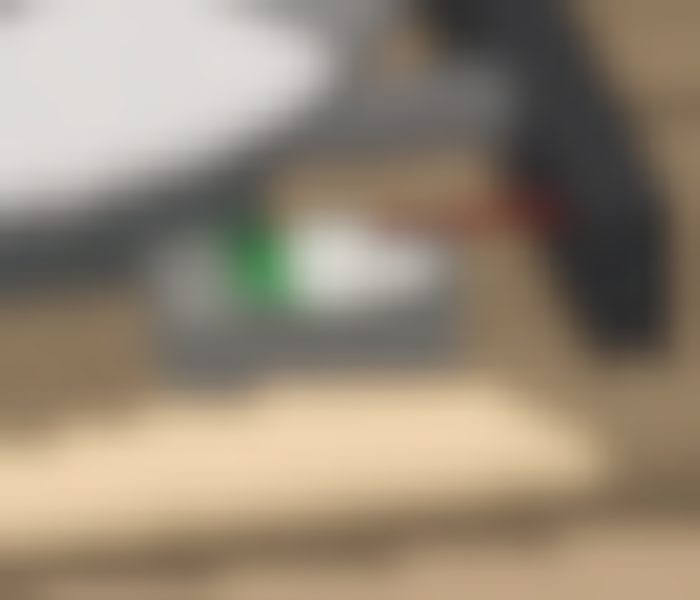

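```bash
python3 - <<'E'
from h import *
x=np.array([.7524,.6587,0]);y=np.array([-.6587,.7524,0])
pf=np.array([.5027,.1314,.019])
g=load('s17.png');q=proj(g,[pf+.065*y+.006*x+[0,0,.015],pf+.065*y+.016*x+[0,0,.015]]);print('px for 10mm',q[1]-q[0],q)
a=load('s13.png')['image'];b=g['image']
# shift of plate's dark end: horizontal profile edges rows
def edge(im,r):
    s=im[r].astype(float).mean(1); s=np.interp(np.arange(262,290,.05),np.arange(512),s)
    xs=np.arange(262,290,.05); m=s<85
    return (xs[m].min(),xs[m].max()) if m.any() else None
for r in range(203,213): print(r,edge(a,r),edge(b,r))
E
python3 -c "
from h import *
st()"
```

```text
px for 10mm [-4.3492205   0.48185304] [[282.220822   205.9045469 ]
 [277.8716015  206.38639994]]
203 (np.float64(274.2000000000028), np.float64(282.1500000000046)) (np.float64(270.3000000000019), np.float64(278.3000000000037))
204 (np.float64(262.0), np.float64(282.6000000000047)) (np.float64(262.0), np.float64(278.8000000000038))
205 (np.float64(262.0), np.float64(283.1500000000048)) (np.float64(262.0), np.float64(279.35000000000394))
206 (np.float64(262.0), np.float64(283.35000000000485)) (np.float64(262.0), np.float64(279.80000000000405))
207 (np.float64(276.0000000000032), np.float64(283.4500000000049)) (np.float64(262.0), np.float64(280.4000000000042))
208 (np.float64(276.5000000000033), np.float64(283.5000000000049)) (np.float64(262.0), np.float64(280.9500000000043))
209 (np.float64(276.9500000000034), np.float64(283.5000000000049)) (np.float64(272.9000000000025), np.float64(281.4000000000044))
210 (np.float64(277.5000000000035), np.float64(283.4500000000049)) (np.float64(273.3500000000026), np.float64(280.9000000000043))
211 (np.float64(278.10000000000366), np.float64(283.25000000000483)) (np.float64(274.05000000000274), np.float64(280.20000000000414))
212 (np.float64(278.95000000000385), np.float64(282.7000000000047)) (np.float64(274.7000000000029), np.float64(279.35000000000394))
t 13.8 pos [0.4881 0.118  0.004 ] rot [ 1.7989e+02  2.0000e-02 -4.8830e+01] F [-5.6 -8.4  2.8] M [-1.82  1.31  0.04] grip 0.0272 q [-0.67  0.7   0.43  2.07 -0.6   0.5  -0.65]
```

Three independent estimates put the plate travel at 8.1 to 8.8 mm, which is mid-band. Holding for a moment to check it's steady.

```bash
python3 -m pendant '[{"dx":0,"dy":0,"dz":0,"ax":0,"ay":0,"az":0,"claw":22},{"dx":0,"dy":0,"dz":0,"ax":0,"ay":0,"az":0,"claw":22},{"dx":0,"dy":0,"dz":0,"ax":0,"ay":0,"az":0,"claw":22},{"dx":0,"dy":0,"dz":0,"ax":0,"ay":0,"az":0,"claw":22},{"dx":0,"dy":0,"dz":0,"ax":0,"ay":0,"az":0,"claw":22},{"dx":0,"dy":0,"dz":0,"ax":0,"ay":0,"az":0,"claw":22},{"dx":0,"dy":0,"dz":0,"ax":0,"ay":0,"az":0,"claw":22},{"dx":0,"dy":0,"dz":0,"ax":0,"ay":0,"az":0,"claw":22}]' 70; python3 -c "
from h import *
st();o=observe();print(o['force'][:2]@np.array([.7524,.6587]),o['force'][:2]@np.array([-.6587,.7524]))
f=grab('wrist','w18.png')"
```

```text
clock: 14.47
position: [0.4881, 0.118, 0.004]
tool_rot: [3.14, 0.0, -0.852]
force: [-6.2, -7.9, 2.9]
grip_width: 0.027
t 14.47 pos [0.4881 0.118  0.004 ] rot [ 1.7989e+02  2.0000e-02 -4.8830e+01] F [-6.2 -7.9  2.9] M [-1.78  1.33  0.05] grip 0.027 q [-0.67  0.7   0.43  2.07 -0.6   0.5  -0.65]
-9.819554822312973 -1.8447154001346584
```

View pics/w18.png

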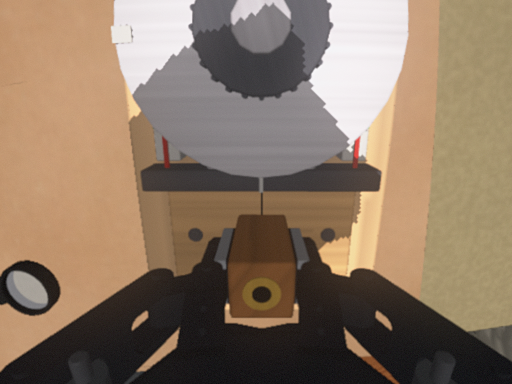

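```bash
python3 -c "
from workcell import job_done,observe
print(job_done());print(observe()['clock'])"
```

```text
the job is handed in; nothing more can be done
None
the job is handed in; nothing more can be done
```

The job is done and handed in at about 14.5 s of the allowed 51 s, with the arm still holding the foot and pushing.

- **Lock ring:** I gripped the red pin and turned it clockwise from about 0.08 rad until it met the stop. It lined up with the green mark in the wrist picture (about 1.28 to 1.3 rad), and still did after I let go.
- **Foot:** I took the larger foot by its post and set it on the board against the plate. Its line was 0.1 mm from the plate's line before lowering, and about 1 pixel (roughly 0.3 mm) off at the end. Yaw is within about 0.2°.
- **Push:** Two camera views put the plate travel at about 8.1 to 8.8 mm, inside the 5 to 13.3 mm band, so the spring gives roughly 8 N. The wrist force along the push was a steady 9.6 to 9.8 N; the extra is probably the foot's friction on the board. There was also about 5 N downward and 1.8 N sideways.

**What disagreed or failed:**
- The fingers really end about 37 mm short of the reported TCP. My first close on the pin therefore shut on air above it, without contact. I measured the offset from two views and corrected for it.
- My first push pressed too hard on the board (26 N down, 16 N along the push) and the plate did not move. I eased up before going on.
- I could not see the needle tips clearly at the end: the flange hides them in the wrist view and the scene view is coarse. That the needles are in the green band follows from the measured plate travel and force.

The other things on the table were not touched and look unmoved in the last pictures, apart from the loupe, which the arm hid in the last top view but which looked in place in the scene and wrist pictures.

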